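# Load the washed parts for drying and start the blower

### The arm

A 6-joint arm with a two-finger parallel gripper is mounted at the origin on the work surface. World frame = base frame: x ahead of the robot, y to its left, z up, the work surface at z = 0. Lengths are in m, angles in rad, forces in N, time in s.
With the tool pointing down it reaches from about 0.35 to 0.975 m from the base axis. Payload 4.9 kg.
Tool frame: the origin (TCP) lies at the very end of the fingers, on their centre line; the grasp point (between the pads) lies 19 mm behind it (pinch_z is the distance from the TCP to the grasp point, in m); z points along the fingers, y is the line along which they close (so a half turn about z gives the same grasp; the last joint's range is limited). The gripper opens to 85 mm and grips with 20 to 120 N. Pads are 22 mm wide; open, the fingers measure 114 mm over their backs; the gripper's body (76 mm by 85 mm) begins 54 mm behind the grasp point. The pads swing forward as they close: fully open they stand 13 mm farther back than shut.
Start: joints at [1.062, 0.053, 1.613, -0, 1.476, -0.119], TCP at [0.237, 0.578, 0.195] pointing down, gripper open.
Joint ranges: [-3.01, 3.01], [-1.01, 2.22], [0.06, 2.58], [-1.02, 4.17], [0.09, 2.62], [-3.14, 3.14]. Speed limits (rad/s): [2.57, 2.57, 3.14, 3.14, 3.14, 3.14].

### API

Orientations are given as a unit quaternion [w, x, y, z].
In Python, from plant import * gives the robot as it stands. The module is installed in compiled form; this text tells all that it offers.
- The arm moves only by the tool play_rows, never from a script. Its arguments are lists of equal length, an entry for each row: "linear": the shift along the world's x, y, z in m, a list of three; "turn": the turn about the world's z in degrees. A call has 1 to 8 rows; each row shifts and turns the commanded pose from where the row before left it; what a row does not reach is not made up. A row lasts 1/8 s, in which the tool goes at most 62.5 mm and 10.7 degrees, less where a joint would pass 70% of its speed; a pose out of reach is approached as far as the arm can. A call is refused whole if a number of a shift passes 0.0625 or a number of a turn 10.7, either way. A call with a gripper value outside its range is refused whole. "hand" is the finger opening in m, from 0 to 0.0854, set as the call begins (left out, the last holds). The fingers move at their own pace and stop on an object; the grip force is fixed at half the most. Time passes only in rows, so rows that do not move let the fingers close. It gives the time, the measured TCP pose, the force, the opening and the grip force at its end, in the units of the state.
- state(): the state, without advancing time (a new reading comes with each control period).
- grab_frame(name): name is "scene" or "top"; returns the picture (384x512x3 uint8, red, green, blue); there is no depth.
- camera_info(name): a dict with "camera_matrix" (3x3 intrinsics, pixels), "origin" and "attitude" of the camera in the world. Camera axes: x right, y down, z forward; pixel columns grow to the right and rows downward; lengths in m; the calibration is good to about 2 mm. A picture is of the moment at which its call begins. camera_info takes no time and is no camera call.
- job_done(): hands the job in; it is judged then, once.
Trained networks look in the newest picture that a camera, given by its name, has taken for a name from the list of things; names that differ only in an ending like _2 or _b are one class to them, and where a whole thing is asked for, a point or a joint stands for the part that bears it (a point fixed in the world has none). Each returns a list of dicts, best first, with "p" (0 to 1); they miss things now and then, are a little off and sometimes report something else, mostly with a low value. They report only what shows in the picture. A call takes as long as a camera call. They do not tell look-alikes from the thing itself.
- trace(camera, thing): "region" (384x512 bool, what is visible of it) and "location" ([column, row] in pixels, amid what is visible of it).
The state is a dict: "time": time; "joint_pos": joint angles; "joint_vel": joint speeds; "joint_efforts": joint torques, N m; "tool_pos": TCP position; "tool_rot": TCP orientation; "contact_force": force on the tool from outside, world axes, zero at the start; "ft_torque": the same for the moment, N m; "gripper_width": opening from 0.0 (shut) to 1.0 (fully open); "grasp_force": force on a finger pad.
Only numpy, scipy, OpenCV 4.12 (cv2) and the standard library are available. Lean on these libraries where they do the work, as an engineer would, in place of code of your own. Each camera call takes 0.05 s, during which the arm holds its last target. There are 200 camera calls.

### The job

Get the washed moped parts ready to dry: lay every aluminium foot peg flat in the long tray, and pour all the axle nuts from the scoop into the shallow round dish, bringing the scoop over level, lowering its spout to just above the dish (two or three centimetres over the rim) before you tip it and keeping it low while the nuts run out, so that none bounces out; then stand the scoop upright back on its rubber mat. Only when all that is done, slide the lock tab on the switch box fully aside, press the button it was covering right down and let it up again, and slide the tab fully back over it. Leave the bottle, the valve core tool and the spanner alone.

Things in the scene. Friction and masses are not known exactly. Their poses are not given: they have to be found in the camera images.
- dish: round shallow stainless dish fixed to the bench, rim radius 93 mm (89 inside), outside foot radius 84 mm, 34 mm high, floor 5 mm thick. Origin: centre of its underside, on the bench
- tray: low open aluminium tray fixed to the bench, 125 mm (its x) by 280 mm (its y) outside, walls 4 mm thick, 18 mm high, floor 4 mm thick, no dividers: room for four pegs side by side, each along the tray's x. Origin: centre of its underside, on the bench
- mat: thin black rubber mat fixed to the bench where the scoop lives, 210 mm (its x) by 130 mm, 4 mm thick. Origin: centre of its underside, on the bench
- scoop: loose open sheet-steel scoop holding the nuts, 0.24-0.38 kg empty, 72 mm wide (66 inside): flat 3 mm floor from x -65 to +35 mm, then a ramp rising 10 degrees to the open lip at x +96; walls 42 mm high, lower beside the ramp. Smooth: nuts start sliding out at 30 to 35 degrees of tilt, 50 to 60 empties it. A bail carries its grip. Origin: on the underside below the grip; x to the spout, z up
- scoop_lip (a point): middle of the scoop's front (spout) lip, 96 mm ahead of the scoop's origin and 13.5 mm above its underside; axes as the scoop's
- scoop_bed (a point): point inside the scoop near the middle of where the nuts lie, 10 mm behind its origin and 12 mm above its underside
- scoop_grip (a point): centre of the scoop's upright square grip of blue hard silicone, 24 x 24 mm, standing on a flat bail over the scoop's middle, from 81 to 123 mm above the underside (centre 102); can be taken from above across either pair of faces. Axes as the scoop's
- nut1: chrome hexagon axle nut, 26 mm across flats, 16 mm thick, 40 g, smooth; starts lying in the scoop. Origin: centre of its underside as built, z its axis. Three to five of the five are there; an absent one reads None
- nut2: chrome hexagon axle nut, 26 mm across flats, 16 mm thick, 40 g, smooth; starts lying in the scoop. Origin: centre of its underside as built, z its axis. Three to five of the five are there; an absent one reads None
- nut3: chrome hexagon axle nut, 26 mm across flats, 16 mm thick, 40 g, smooth; starts lying in the scoop. Origin: centre of its underside as built, z its axis. Three to five of the five are there; an absent one reads None
- nut4: chrome hexagon axle nut, 26 mm across flats, 16 mm thick, 40 g, smooth; starts lying in the scoop. Origin: centre of its underside as built, z its axis. Three to five of the five are there; an absent one reads None
- nut5: chrome hexagon axle nut, 26 mm across flats, 16 mm thick, 40 g, smooth; starts lying in the scoop. Origin: centre of its underside as built, z its axis. Three to five of the five are there; an absent one reads None
- peg1: aluminium foot peg with ribbed tread, lying on the bench: body 76 mm long, 26 wide, 24 high, with a narrow lug (14 wide, 16 high) at its -x end, 98 mm in all, 0.09-0.18 kg. Origin on the underside; x along the peg (body from x -28 to +48 mm, lug from -50 to -28), z up. Two to four of the four are there; an absent one reads None
- peg2: aluminium foot peg with ribbed tread, lying on the bench: body 76 mm long, 26 wide, 24 high, with a narrow lug (14 wide, 16 high) at its -x end, 98 mm in all, 0.09-0.18 kg. Origin on the underside; x along the peg (body from x -28 to +48 mm, lug from -50 to -28), z up. Two to four of the four are there; an absent one reads None
- peg3: aluminium foot peg with ribbed tread, lying on the bench: body 76 mm long, 26 wide, 24 high, with a narrow lug (14 wide, 16 high) at its -x end, 98 mm in all, 0.09-0.18 kg. Origin on the underside; x along the peg (body from x -28 to +48 mm, lug from -50 to -28), z up. Two to four of the four are there; an absent one reads None
- peg4: aluminium foot peg with ribbed tread, lying on the bench: body 76 mm long, 26 wide, 24 high, with a narrow lug (14 wide, 16 high) at its -x end, 98 mm in all, 0.09-0.18 kg. Origin on the underside; x along the peg (body from x -28 to +48 mm, lug from -50 to -28), z up. Two to four of the four are there; an absent one reads None
- switchbox: grey metal switch box of the drying blower, fixed to the bench, 90 mm (its x) by 150 mm (its y), 50 mm high. On top, at its y -35 mm, is the start button, covered by the sliding lock tab. Origin: centre of its underside, on the bench
- lock_tab (a joint): white plastic lock tab, slides along the box's +y from 0 (closed, covering the button; starts at 0 to 3 mm) to 0.060 m (aside); stays where left, about 1.5 N to move. A cover 70 mm (x) by 44 mm (y), its top 72.5 mm above the bench, with an upright fin in the middle, 14 mm thick (along the box's x), 32 mm long (along y), 30 mm high
- lock_tab_fin (a point): middle of the top of the lock tab's fin, 102.5 mm above the bench; axes as the box's; moves with the tab
- start_button (a joint): round black push button on the switch box, springs back; 0 up, 0.006 m fully down, which takes 5 N straight down
- start_button_top (a point): middle of the button's top face, 28 mm across, 64 mm above the bench, at the box's x 0, y -35 mm
- dispenser: white plastic push dispenser bottle, empty, 66 mm across, 183 mm high, standing beside the work; leave alone. Origin: centre of its underside
- valve_tool: steel T-shaped valve core tool, 110 mm long, lying beyond the work; leave alone
- spanner: steel spanner, 180 mm long, lying beside the work; leave alone
Things that resemble listed ones, but are neither listed nor needed, are in the scene too. Leave any orange or yellow look-alike of the switchbox alone.

How it is judged:
On the way, in this order (a step that is already met when the one before it is completed fails the run):
1. the level scoop (tilted under about 30 degrees), its nuts still in it, has its spout lip over the dish and within 50 mm of the height of the rim (horizontal distance between scoop_lip and dish below 0.085 m and height (world z) of scoop_lip below 0.084 m and angle between scoop's own z axis and vertical below 0.55 rad and distance between each of nut1, nut2, nut3, nut4, nut5 and scoop_bed below 0.11 m), for 0.1 s.
2. every nut has been poured into the dish, the scoop tipped with its lip still low at the dish (horizontal distance between each of nut1, nut2, nut3, nut4, nut5 and dish below 0.092 m and z of each of nut1, nut2, nut3, nut4, nut5 in the frame of dish below 0.045 m and angle between scoop's own z axis and vertical above 0.4 rad and horizontal distance between scoop_lip and dish below 0.13 m and height (world z) of scoop_lip below 0.11 m), for 0.1 s.
3. all is loaded: every foot peg lies flat in the tray, every nut is in the dish, the scoop stands upright on its mat, let go (x of peg1 in the frame of tray between -0.06 and 0.06 m and y of peg1 in the frame of tray between -0.135 and 0.135 m and z of each of peg1, peg2, peg3, peg4 in the frame of tray below 0.035 m and angle between peg1's own x axis and vertical between 1.42 and 1.72 rad and x of peg2 in the frame of tray between -0.06 and 0.06 m and y of peg2 in the frame of tray between -0.135 and 0.135 m and angle between peg2's own x axis and vertical between 1.42 and 1.72 rad and x of peg3 in the frame of tray between -0.06 and 0.06 m and y of peg3 in the frame of tray between -0.135 and 0.135 m and angle between peg3's own x axis and vertical between 1.42 and 1.72 rad and x of peg4 in the frame of tray between -0.06 and 0.06 m and y of peg4 in the frame of tray between -0.135 and 0.135 m and angle between peg4's own x axis and vertical between 1.42 and 1.72 rad and horizontal distance between each of nut1, nut2, nut3, nut4, nut5 and dish below 0.092 m and z of each of nut1, nut2, nut3, nut4, nut5 in the frame of dish below 0.045 m and horizontal distance between scoop and mat below 0.06 m and angle between scoop's own z axis and vertical below 0.1 rad and z of scoop in the frame of mat below 0.012 m and linear speed of scoop below 0.03 m/s and contact force between scoop and the fingers below 0.1 N), for 0.3 s.
4. the lock tab is slid aside, clear of the button (45 mm or more) (value of joint lock_tab above 0.045 m), for 0.2 s.
5. the button is pressed down (4.5 mm or more of its 6) (value of joint start_button above 0.0045 m), for 0.05 s.
6. the lock tab is back over the button (within 6 mm of closed) and the button is up (value of joint lock_tab below 0.006 m and value of joint start_button below 0.002 m), for 0.2 s.
At the end, for the whole second after the job is handed in: Every foot peg present lies flat in the tray (within its walls, level within about 8 degrees), every nut present lies in the dish, the scoop stands upright within 60 mm of the middle of its mat, let go; the lock tab is within 6 mm of closed and the button is up; everything at rest (all of step 3 and all of step 6 and linear speed of each of nut1, nut2, nut3, nut4, nut5, peg1, peg2, peg3, peg4 below 0.03 m/s); the robot touches nothing.
It fails at once if the scoop is tipped steeply (more than about 30 degrees) with a nut still in it while its spout lip is more than 60 mm above the dish's rim (angle between scoop's own z axis and vertical above 0.55 rad and height (world z) of scoop_lip above 0.094 m and distance between any of nut1, nut2, nut3, nut4, nut5 and scoop_bed below 0.09 m).
It fails at once if a nut gets out of both scoop and dish ((horizontal distance between nut1 and dish above 0.1 m and distance between nut1 and scoop_bed above 0.135 m) or (horizontal distance between nut2 and dish above 0.1 m and distance between nut2 and scoop_bed above 0.135 m) or (horizontal distance between nut3 and dish above 0.1 m and distance between nut3 and scoop_bed above 0.135 m) or (horizontal distance between nut4 and dish above 0.1 m and distance between nut4 and scoop_bed above 0.135 m) or (horizontal distance between nut5 and dish above 0.1 m and distance between nut5 and scoop_bed above 0.135 m)).
It fails at once if the dispenser, valve core tool or spanner is disturbed by more than 25 mm (distance of any of dispenser, valve_tool, spanner from where it was at the start of the episode above 0.025 m).
Of peg1, peg2, peg3, peg4 only 2 to 4 are there at a start; the rules pass over those that are not, and their reading is None.
Of nut1, nut2, nut3, nut4, nut5 only 3 to 5 are there at a start; the rules pass over those that are not, and their reading is None.
At some moment in a run one of peg1, peg2, peg3, peg4 may be knocked a few centimetres aside while the robot is not near it.
It also fails if it takes over 200 s, if anything falls off the work surface, if the arm or the gripper's body presses on something with over 40 N, if the wrist force passes 120 N, or if a joint passes its speed limit or range.

## Working session

There is one attempt and no reset: what is moved stays moved. The work goes in short steps, Python scripts to look and compute and a tool call to move; the robot and the scene stay as the last step left them, time stands still between calls to the robot, and variables do not carry over. Pictures are saved under pics/ and viewed, at most 14 in all, crops included, and the job is handed in when it is done.

Besides the shell and the picture viewer there is one more tool, called as name([rows], argument=value, ...), one row to a line, values as JSON. play_rows: Moves the arm, as the interface text tells. Its arguments: {"type":"object","properties":{"linear":{"type":"array","items":{"type":"array","items":{"type":"number"}}},"turn":{"type":"array","items":{"type":"number"}},"hand":{"type":"number"}},"required":["linear","turn"]}

```bash
mkdir -p pics; cat > h.py <<'E'
from plant import *
import numpy as np, cv2
from scipy.spatial.transform import Rotation as R
def cam(n):
    c=camera_info(n); q=np.array(c['attitude'],float)
    M=R.from_quat(q[[1,2,3,0]]).as_matrix() if q.size==4 else q.reshape(3,3)
    return np.array(c['camera_matrix']),np.array(c['origin']),M
def ray(n,uv,z):
    K,o,M=cam(n); d=M@np.linalg.solve(K,[uv[0],uv[1],1.]); return o+d*(z-o[2])/d[2]
def proj(n,P):
    K,o,M=cam(n); p=K@(M.T@(np.array(P)-o)); return p[:2]/p[2]
def plane(n,region,z):
    "mask -> world rect on plane z: centre, axes len, angle of long axis deg"
    v,u=np.nonzero(region); P=np.array([ray(n,(a,b),z)[:2] for a,b in zip(u,v)])
    (c,s,a)=cv2.minAreaRect((P*1000).astype(np.float32))
    if s[0]<s[1]: s=s[::-1]; a+=90
    return np.round(c,1),np.round(s,1),round((a+90)%180-90,1)
def save(n,name,crop=None,k=1):
    f=grab_frame(n)[:,:,::-1]
    if crop: f=f[crop[1]:crop[3],crop[0]:crop[2]]
    f=cv2.resize(f,None,fx=k,fy=k,interpolation=cv2.INTER_CUBIC); cv2.imwrite('pics/'+name+'.png',f)
E
python3 - <<'E'
from h import *
save('scene','s0',k=1.5);save('top','t0',k=1.5)
for n in('scene','top'): print(n,cam(n)[1],cam(n)[2].round(2).tolist())
for t,z in [('dish',.034),('tray',.018),('mat',.004),('scoop',.04),('scoop_grip',.123),('nut1',.02),('peg1',.024),('switchbox',.05),('lock_tab',.0725),('dispenser',.1),('valve_tool',0),('spanner',0)]:
    for d in trace('top',t):
        print(t,round(d['p'],2),np.round(d['location']),plane('top',d['region'],z))
E
```

```text
scene [1.5313301  0.41548343 1.08030771] [[-0.44, 0.6, -0.67], [0.9, 0.31, -0.31], [0.02, -0.74, -0.67]]
top [ 0.43660742 -0.06962068  1.33363624] [[0.01, -1.0, 0.08], [-1.0, -0.01, -0.01], [0.01, -0.08, -1.0]]
dish 0.8 [181. 176.] (array([604.3, 159.8]), array([181.6, 179.3]), -43.9)
tray 0.75 [274. 171.] (array([ 614.9, -133.3]), array([279.6, 126.2]), -88.3)
tray 0.49 [112. 233.] (array([412.9, 403.2]), array([23.5, 20. ]), -89.4)
mat 0.81 [127. 213.] (array([470.4, 397. ]), array([214.6, 134.4]), 5.2)
scoop 0.75 [112. 207.] (array([473.5, 397.7]), array([160.2, 103.1]), 4.9)Traceback (most recent call last):
  File "<stdin>", line 6, in <module>
  File "h.py", line 14, in plane
    v,u=np.nonzero(region); P=np.array([ray(n,(a,b),z)[:2] for a,b in zip(u,v)])
                                        ~~~^^^^^^^^^^^
  File "h.py", line 9, in ray
    K,o,M=cam(n); d=M@np.linalg.solve(K,[uv[0],uv[1],1.]); return o+d*(z-o[2])/d[2]
          ~~~^^^
  File "h.py", line 5, in cam
    c=camera_info(n); q=np.array(c['attitude'],float)
ValueError: time passes only in moves, steps and waits
```

View pics/t0.png

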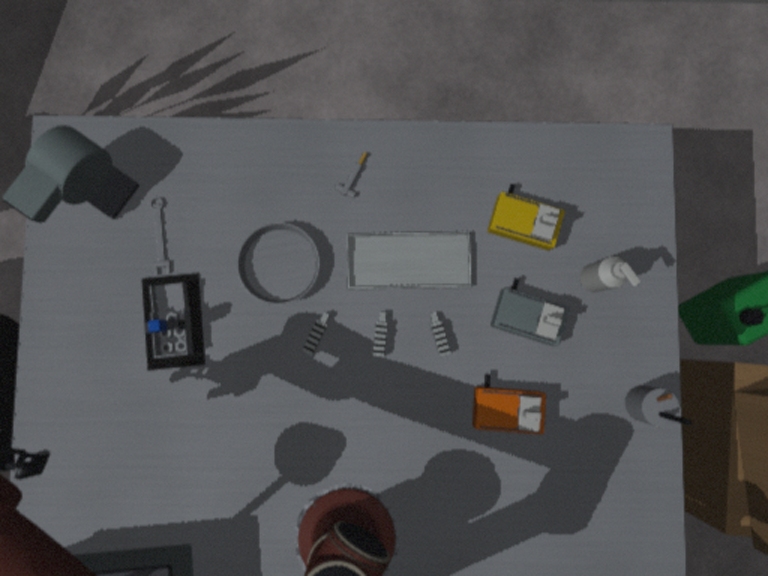

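View pics/s0.png

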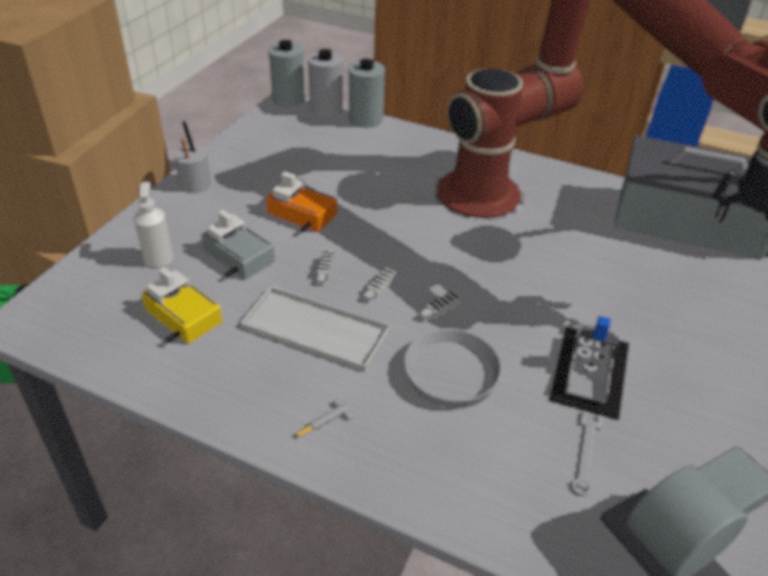

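The top view shows the scoop on its mat with the spout away from the robot and the blue grip near (158,325)/1.5. The dish is at (280,262)/1.5, the tray at (410,260)/1.5, and three pegs sit at rows around 333/1.5. There are three boxes: yellow (527,220)/1.5, grey (530,315)/1.5 and orange (510,410)/1.5. The grey one fits the description.

```bash
sed -i 's/^def cam(n):/import functools\n@functools.lru_cache\ndef cam(n):/' h.py
python3 - <<'E'
from h import *
s=state(); print(s['time'],s['tool_pos'],s['tool_rot'],s['gripper_width'])
cam('top');save('top','crop0',(80,150,420,300),2.3)
for t,z in [('scoop_grip',.123),('nut1',.02),('peg1',.024),('switchbox',.05),('lock_tab',.0725),('lock_tab_fin',.1),('dispenser',.1)]:
    for d in trace('top',t):
        print(t,round(d['p'],2),np.round(d['location']),plane('top',d['region'],z))
print(state()['time'])
E
```

```text
0.3 [0.23737144 0.57789875 0.19406899] [-1.17093416e-04  1.93651708e-01  9.81070276e-01 -3.40312774e-04] 0.9993314735605627
scoop_grip 0.61 [110. 208.] (array([471.1, 369.2]), array([147.7,  95. ]), 7.0)
nut1 0.42 [111. 225.] (array([442.8, 405.3]), array([13.4,  6.7]), -89.4)
peg1 0.75 [253. 223.] (array([447.7, -69.6]), array([94.3, 24.8]), -3.0)
peg1 0.74 [294. 223.] (array([ 449.9, -202. ]), array([94.8, 29.1]), 16.2)
peg1 0.56 [209. 223.] (array([447.3,  71.1]), array([96.5, 25.5]), -25.5)
switchbox 0.86 [351. 211.] (array([ 492. , -398.9]), array([155.6,  99.8]), 71.1)
switchbox 0.86 [338. 276.] (array([ 298.7, -352. ]), array([156.3, 119.1]), 85.4)
switchbox 0.72 [351. 146.] (array([ 703.8, -391.8]), array([151.8, 108.9]), 71.6)
lock_tab 0.88 [364. 149.] (array([ 693.7, -429.4]), array([73. , 47.4]), -15.9)
lock_tab 0.82 [368. 213.] (array([ 478.8, -436.1]), array([73.3, 48.2]), -15.6)
lock_tab_fin 0.62 [364. 212.] (array([ 478. , -428.6]), array([72.1, 46.3]), -15.6)
lock_tab_fin 0.51 [355. 273.] (array([ 285.3, -382. ]), array([68.2, 40.7]), -0.7)
lock_tab_fin 0.51 [361. 148.] (array([ 688.8, -421.2]), array([74.2, 46.1]), -15.1)
lock_tab_fin 0.46 [274. 172.] (array([ 602.4, -129.5]), array([262.4, 121.2]), -88.3)
lock_tab_fin 0.28 [125. 211.] (array([469.3, 364.7]), array([194.7, 120.3]), 6.1)
lock_tab_fin 0.16 [110. 210.] (array([471.8, 377.5]), array([151.2,  96.8]), 6.9)
dispenser 0.95 [406. 184.] (array([ 580.6, -554. ]), array([124.1,  67. ]), -79.6)
0.7
```

View pics/crop0.png

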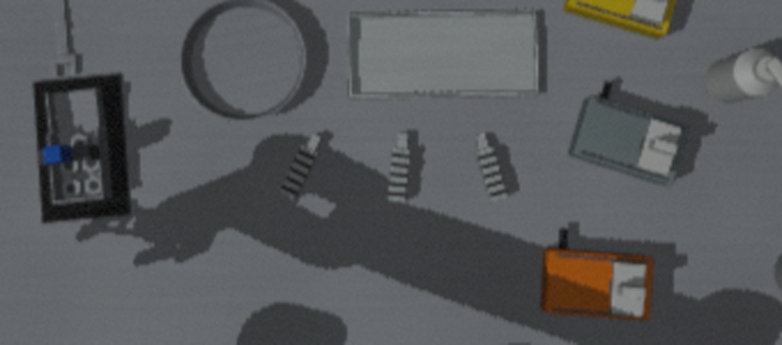

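```bash
python3 - <<'E'
from h import *
import scipy.optimize as so
L={}
for n in('top','scene'):
    f=grab_frame(n); h=cv2.cvtColor(f,cv2.COLOR_RGB2HSV)
    m=cv2.inRange(h,(105,120,40),(130,255,255))
    k,l,st,c=cv2.connectedComponentsWithStats(m)
    for i in range(1,k):
        if st[i,4]>8: print(n,st[i],c[i].round(1), ray(n,c[i],.105).round(3),ray(n,c[i],.123).round(3))
d=trace('scene','scoop')
for x in d: print(x['p'],x['location'])
d=trace('top','scoop')[0]; v,u=np.nonzero(d['region']); print(u.min(),u.max(),v.min(),v.max())
E
```

```text
top [ 99 213  12   9  96] [104.1 216.8] [0.458 0.397 0.105] [0.458 0.39  0.123]
scene [ 431   44   44   53 1543] [453.4  71.8] [-0.492  0.396  0.105] [-0.455  0.396  0.123]
scene [395 211  12  17 127] [400.7 219. ] [0.46  0.396 0.105] [0.48  0.397 0.123]
0.75 [391.7, 228.6]
0.69 [149.6, 149.7]
0.58 [397.0, 249.7]
0.28 [155.5, 165.7]
96 128 188 237
```

play_rows([
  [0.037,-0.03,0],
  [0.037,-0.03,0],
  [0.037,-0.03,0],
  [0.037,-0.03,0],
  [0.037,-0.031,0],
  [0.037,-0.031,0],
  [0,0,-0.03],
  [0,0,0],
], turn=[5,5,5,5,5,2.3,0,0], hand=0.0854)

```text
time: 1.9
tool_pos: [0.4583, 0.3946, 0.1616]
tool_rot: [-0.002, -0.043, 0.999, -0.001]
contact_force: [-0.2, 0.7, -0.1]
gripper_width: 1.004
grasp_force: 0.0
```

```bash
python3 - <<'E'
from h import *
s=state(); print(s['tool_pos'].round(4) if hasattr(s['tool_pos'],'round') else s['tool_pos'],s['contact_force'])
a=cv2.resize(grab_frame('scene')[140:300,320:480],None,fx=2.5,fy=2.5); b=cv2.resize(grab_frame('top')[140:300,40:200],None,fx=2.5,fy=2.5)
cv2.imwrite('pics/c1.png',np.hstack([a,b])[:,:,::-1])
E
```

```text
[0.4583 0.3946 0.1616] [-0.15884005  0.74710784 -0.06212238]
```

View pics/c1.png

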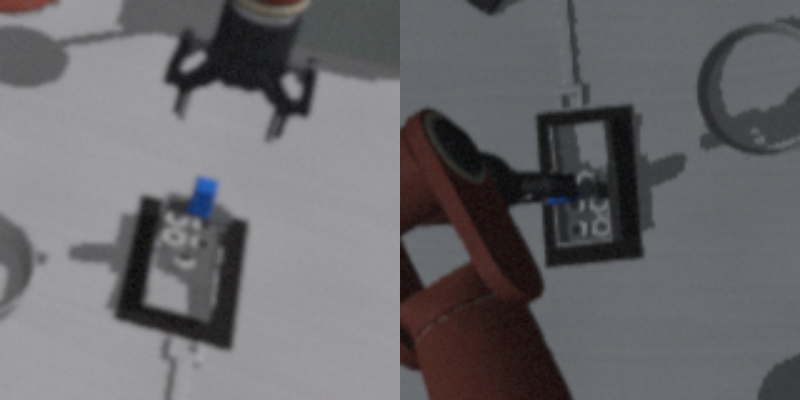

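The scene crop shows the open fingers straddling the line above the blue grip, with the nuts behind it. I'm lowering and closing.

play_rows([
  [0,0.001,-0.035],
  [0,0,-0.0355],
  [0,0,0],
], turn=[0,0,0])

```text
time: 2.38
tool_pos: [0.4574, 0.3966, 0.0919]
tool_rot: [-0.002, -0.044, 0.999, -0.001]
contact_force: [-0.1, -0.3, 0.1]
gripper_width: 1.001
grasp_force: 0.0
```

play_rows([
  [0,0,0],
  [0,0,0],
  [0,0,0],
  [0,0,0],
  [0,0,0],
  [0,0,0],
], turn=[0,0,0,0,0,0], hand=0.0)

```text
time: 3.12
tool_pos: [0.4595, 0.397, 0.0939]
tool_rot: [-0.0, -0.043, 0.999, -0.0]
contact_force: [-0.7, 0.5, -0.3]
gripper_width: -0.0
grasp_force: 0.0
```

play_rows([
  [0,0,0.01],
  [0,0,0.02],
  [0,0,0.02],
  [0,0,0],
], turn=[0,0,0,0])

```text
time: 3.62
tool_pos: [0.4613, 0.3983, 0.148]
tool_rot: [0.003, -0.043, 0.999, 0.002]
contact_force: [-0.2, 0.4, 0.2]
gripper_width: -0.002
grasp_force: 0.0
```

```bash
python3 - <<'E'
from h import *
a=cv2.resize(grab_frame('scene')[120:300,310:490],None,fx=3,fy=3); 
cv2.imwrite('pics/c2.png',a[:,:,::-1])
for t in('scoop','nut1'):
  for d in trace('scene',t): print(t,d['p'],d['location'])
E
```

```text
scoop 0.81 [396.6, 247.3]
nut1 0.67 [390.2, 245.9]
nut1 0.58 [390.0, 304.5]
nut1 0.47 [389.7, 226.1]
nut1 0.44 [399.5, 230.0]
```

View pics/c2.png

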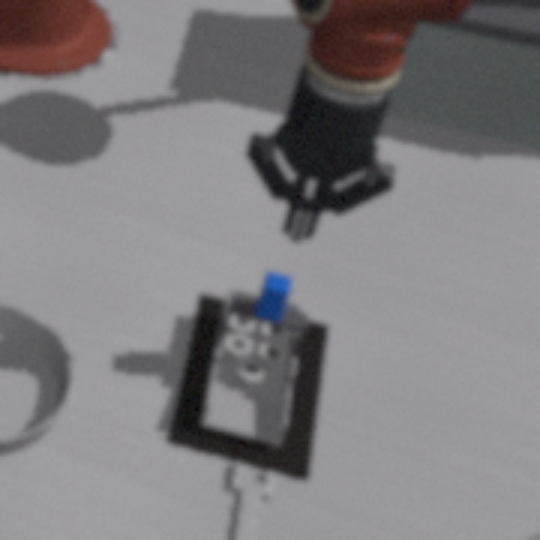

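```bash
python3 - <<'E'
from h import *
from scipy.optimize import least_squares
for n in('scene','top'): print(n, camera_info(n)['attitude'], camera_info(n)['camera_matrix'])
T=state()['tool_pos']; print(T,proj('scene',T),proj('top',T))
r=least_squares(lambda p:np.r_[proj('top',p)-[104.1,216.8],proj('scene',p)-[401,219]],[.46,.4,.1]); print(r.x,r.fun)
for z in(.085,.106,.127): print(z,proj('scene',[.459,.396,z]),proj('top',[.459,.396,z]))
f=grab_frame('scene'); h=cv2.cvtColor(f,cv2.COLOR_RGB2HSV)
m=cv2.inRange(h,(105,120,40),(130,255,255)); m[:150]=0; v,u=np.nonzero(m); print(u.min(),u.max(),v.min(),v.max(),u.mean(),v.mean())
E
```

```text
scene [-0.22268815  0.48051341  0.77734165 -0.33949494] [[492.11010987   0.         246.18589711]
 [  0.         492.11010987 190.65446051]
 [  0.           0.           1.        ]]
top [-0.02635607  0.71019566 -0.7027722   0.03222919] [[390.48582259   0.         256.41755728]
 [  0.         390.48582259 192.89410714]
 [  0.           0.           1.        ]]
[0.45927502 0.39697025 0.14377833] [404.35840811 208.914545  ] [ 99.1895126  216.24535018]
[0.45854329 0.3970213  0.10371819] [ 0.08027551 -0.02518859  0.07638601 -0.01305986]
0.085 [399.15488225 223.61734212] [106.74240739 216.76256637]
0.106 [400.86419449 218.39956295] [104.23689657 216.61607675]
0.127 [402.60872909 213.07426538] [101.64404393 216.46448052]
395 406 211 226 400.712 218.936
```

The grip itself is at (0.4585, 0.397) from both cameras, but the fingertips show about 9 px higher than the reported TCP. I'm checking the height by a light touch on free bench.

play_rows([
  [-0.02,-0.05,0],
  [-0.02,-0.05,0],
  [-0.02,-0.05,0],
  [0,0,-0.05],
  [0,0,-0.04],
  [0,0,-0.01],
  [0,0,0],
  [0,0,0],
], turn=[0,0,0,0,0,0,0,0])

```text
time: 4.82
tool_pos: [0.4009, 0.2478, 0.0458]
tool_rot: [0.001, -0.043, 0.999, 0.001]
contact_force: [-1.0, -0.6, -0.1]
gripper_width: -0.002
grasp_force: 0.0
```

```bash
python3 - <<'E'
from h import *
s=state(); T=s['tool_pos']; print(T,s['contact_force'],proj('scene',T),proj('top',T))
a=cv2.resize(grab_frame('scene')[120:280,250:410],None,fx=2.5,fy=2.5); b=cv2.resize(grab_frame('top')[140:300,80:240],None,fx=2.5,fy=2.5)
for im,n,o in((a,'scene',(250,120)),(b,'top',(80,140))):
    p=(proj(n,T)-o)*2.5; cv2.circle(im,tuple(int(x) for x in p),3,(255,0,0),-1)
cv2.imwrite('pics/c3.png',np.hstack([a,b])[:,:,::-1])
E
```

```text
[0.40090071 0.24781493 0.04580244] [-0.95523251 -0.58287642 -0.09808179] [352.38631519 204.46235457] [155.88171839 235.27375678]
```

View pics/c3.png

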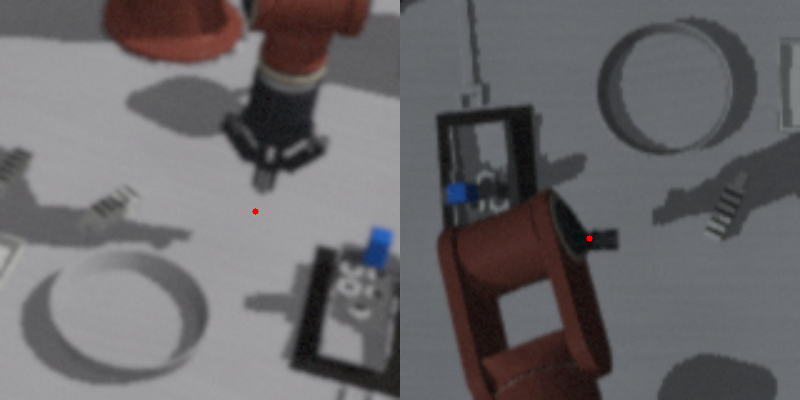

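The scene crop has the fingertips at (263,188) against the projected TCP dot at (255,211), so the tips look about 35 mm high. I'm touching down gently to settle it.

play_rows([
  [0,0,-0.02],
  [0,0,-0.015],
  [0,0,0],
  [0,0,0],
], turn=[0,0,0,0])

```text
time: 5.42
tool_pos: [0.3999, 0.2473, 0.0095]
tool_rot: [0.0, -0.043, 0.999, 0.0]
contact_force: [0.1, -0.5, 0.6]
gripper_width: -0.003
grasp_force: 0.0
```

play_rows([
  [0,0,-0.006],
  [0,0,0],
  [0,0,0],
], turn=[0,0,0])

```text
time: 5.8
tool_pos: [0.3995, 0.2472, 0.0031]
tool_rot: [0.0, -0.043, 0.999, 0.0]
contact_force: [0.3, 0.4, 0.1]
gripper_width: -0.0
grasp_force: 0.0
```

play_rows([
  [0,0,-0.006],
  [0,0,0],
  [0,0,0],
], turn=[0,0,0])

```text
time: 6.18
tool_pos: [0.3994, 0.2471, -0.0031]
tool_rot: [-0.0, -0.043, 0.999, -0.0]
contact_force: [-0.2, 0.8, -0.7]
gripper_width: -0.002
grasp_force: 0.0
```

play_rows([
  [0,0,-0.01],
  [0,0,-0.007],
  [0,0,0],
  [0,0,0],
], turn=[0,0,0,0])

```text
time: 6.68
tool_pos: [0.3994, 0.2471, -0.0201]
tool_rot: [-0.0, -0.043, 0.999, -0.0]
contact_force: [-0.5, 0.7, 0.4]
gripper_width: 0.0
grasp_force: 0.0
```

play_rows([
  [0,0,-0.005],
  [0,0,0],
  [0,0,0],
], turn=[0,0,0])

```text
time: 7.05
tool_pos: [0.3995, 0.2471, -0.025]
tool_rot: [-0.0, -0.043, 0.999, 0.0]
contact_force: [-0.1, 0.1, -0.2]
gripper_width: 0.002
grasp_force: 0.0
```

play_rows([
  [0,0,-0.004],
  [0,0,0],
  [0,0,0],
], turn=[0,0,0])

```text
time: 7.42
tool_pos: [0.3994, 0.2471, -0.0291]
tool_rot: [-0.0, -0.043, 0.999, -0.0]
contact_force: [-0.3, 0.9, -0.6]
gripper_width: 0.003
grasp_force: 0.0
```

play_rows([
  [0,0,-0.003],
  [0,0,0],
  [0,0,0],
], turn=[0,0,0])

```text
time: 7.8
tool_pos: [0.3994, 0.2471, -0.0321]
tool_rot: [-0.0, -0.043, 0.999, -0.0]
contact_force: [-0.6, -0.0, -0.4]
gripper_width: 0.001
grasp_force: 0.0
```

play_rows([
  [0,0,-0.003],
  [0,0,0],
  [0,0,0],
], turn=[0,0,0])

```text
time: 8.18
tool_pos: [0.3995, 0.2471, -0.0351]
tool_rot: [-0.0, -0.043, 0.999, -0.0]
contact_force: [-0.8, -0.4, 0.5]
gripper_width: -0.001
grasp_force: 0.0
```

play_rows([
  [0,0,-0.003],
  [0,0,0],
  [0,0,0],
], turn=[0,0,0])

```text
time: 8.55
tool_pos: [0.3999, 0.2473, -0.0368]
tool_rot: [-0.0, -0.043, 0.999, -0.0]
contact_force: [-4.4, -2.2, 9.0]
gripper_width: -0.002
grasp_force: 4.6
```

Contact comes at reported z −0.0365, so the true tip height is the reported z plus 36 mm, with no lateral error. I'll apply that from now on and redo the grasp.

play_rows([
  [0,0,0.06],
  [0,0,0.06],
  [0,0.03,0.043],
  [0.02,0.04,0],
  [0.02,0.04,0],
  [0.019,0.04,0],
  [0,0,0],
  [0,0,0],
], turn=[0,0,0,0,0,0,0,0], hand=0.0854)

```text
time: 9.55
tool_pos: [0.458, 0.3966, 0.1244]
tool_rot: [-0.001, -0.043, 0.999, -0.0]
contact_force: [-0.6, -0.3, -0.8]
gripper_width: 1.001
grasp_force: 0.0
```

play_rows([
  [0,0,-0.03],
  [0,0,-0.03],
  [0,0,-0.01],
  [0,0,0],
], turn=[0,0,0,0])

```text
time: 10.05
tool_pos: [0.458, 0.3963, 0.0547]
tool_rot: [-0.0, -0.043, 0.999, -0.0]
contact_force: [-0.4, -0.5, 0.5]
gripper_width: 1.002
grasp_force: 0.0
```

play_rows([
  [0,0,0],
  [0,0,0],
  [0,0,0],
  [0,0,0],
  [0,0,0],
  [0,0,0],
], turn=[0,0,0,0,0,0], hand=0.0)

```text
time: 10.8
tool_pos: [0.4588, 0.3973, 0.0557]
tool_rot: [0.0, -0.043, 0.999, 0.0]
contact_force: [-1.2, -1.8, 4.2]
gripper_width: 0.276
grasp_force: 60.0
```

play_rows([
  [0,0,0.005],
  [0,0,0.015],
  [0,0,0.015],
  [0,0,0.015],
  [0,0,0.007],
  [0,0,0],
  [0,0,0],
], turn=[0,0,0,0,0,0,0])

```text
time: 11.68
tool_pos: [0.4581, 0.3968, 0.1113]
tool_rot: [-0.0, -0.043, 0.999, -0.0]
contact_force: [-0.1, -0.4, -4.8]
gripper_width: 0.274
grasp_force: 59.0
```

```bash
python3 - <<'E'
from h import *
s=state(); print(s['tool_pos'],s['contact_force'],s['ft_torque'])
a=cv2.resize(grab_frame('scene')[140:300,310:470],None,fx=2.5,fy=2.5); b=cv2.resize(grab_frame('top')[140:300,40:200],None,fx=2.5,fy=2.5)
cv2.imwrite('pics/c4.png',np.hstack([a,b])[:,:,::-1])
d=trace('top','dish')[0];v,u=np.nonzero(d['region']);P=np.array([ray('top',(x,y),.034)[:2] for x,y in zip(u,v)],np.float32)*1000
print(cv2.minEnclosingCircle(P))
d=trace('scene','dish')[0];v,u=np.nonzero(d['region']);P=np.array([ray('scene',(x,y),.034)[:2] for x,y in zip(u,v)],np.float32)*1000
print(P.min(0),P.max(0),d['p'])
E
```

```text
[0.45809145 0.3967963  0.11134745] [-0.0816895  -0.42287817 -4.82791876] [ 0.00176747 -0.02188043  0.01569168]
((602.5579223632812, 158.81101989746094), 92.46576690673828)
[514.161    70.43497] [712.99646 254.27985] 0.66
```

View pics/c4.png

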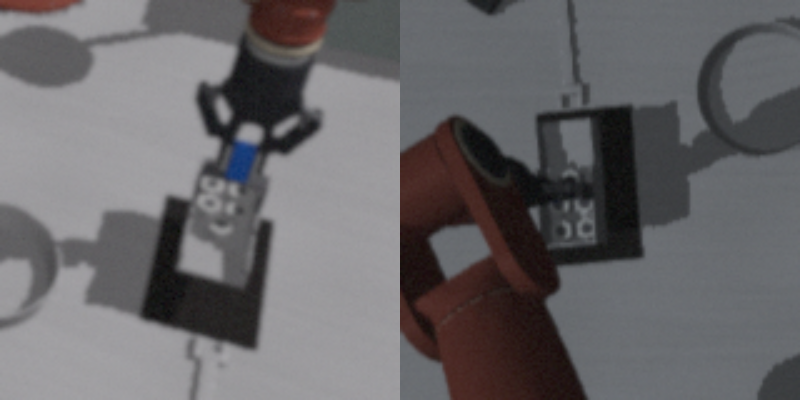

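The crop shows the scoop lifted level in the fingers with all the nuts in it. I'm carrying it over the dish.

play_rows([
  [0.0044,-0.0095,0],
  [0.0088,-0.019,0],
  [0.0133,-0.0284,0],
  [0.0155,-0.0332,0],
  [0.0155,-0.0332,0],
  [0.0155,-0.0332,0],
  [0.0133,-0.0284,0],
], turn=[-0.4,-0.7,-0.7,-0.7,-0.7,-0.7,-0.7])

```text
time: 12.75
tool_pos: [0.5456, 0.2094, 0.1121]
tool_rot: [0.0, -0.002, 1.0, -0.0]
contact_force: [0.0, 0.4, -4.3]
gripper_width: 0.271
grasp_force: 59.1
```

play_rows([
  [0.011,-0.0237,0],
  [0.0088,-0.019,0],
  [0.0044,-0.0095,0],
  [0,0,0],
  [0,0,-0.01],
  [0,0,-0.01],
  [0,0,0],
  [0,0,0],
], turn=[-0.3,0,0,0,0,0,0,0])

```text
time: 13.75
tool_pos: [0.5688, 0.1603, 0.0918]
tool_rot: [-0.0, -0.001, 1.0, -0.0]
contact_force: [0.1, 0.8, -4.4]
gripper_width: 0.273
grasp_force: 59.1
```

```bash
python3 - <<'E'
from h import *
s=state(); T=np.array(s['tool_pos'])+[0,0,.036]; print(T,s['contact_force'],s['tool_rot'])
zu=.004+s['tool_pos'][2]-.0555
a=grab_frame('scene');b=grab_frame('top')
for im,n in((a,'scene'),(b,'top')):
    im=np.ascontiguousarray(im)
    for p in([.096,0,.0135],[-.065,-.036,0],[-.065,.036,0]):
        q=proj(n,np.array([T[0],T[1],zu])+p); cv2.circle(im,tuple(int(round(x)) for x in q),1,(255,0,0),-1)
    if n=='scene': a=im
    else: b=im
a=cv2.resize(a[150:310,230:390],None,fx=2.5,fy=2.5); b=cv2.resize(b[100:260,100:260],None,fx=2.5,fy=2.5)
cv2.imwrite('pics/c5.png',np.hstack([a,b])[:,:,::-1])
E
```

```text
[0.56879707 0.16032642 0.1277685 ] [ 0.10791117  0.80969084 -4.39670497] [-1.71187381e-04 -8.73024585e-04  9.99999604e-01 -1.43515341e-05]
```

View pics/c5.png

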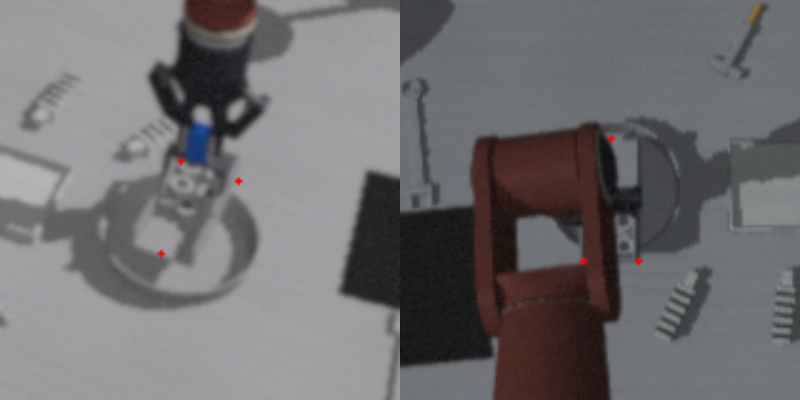

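Both crops agree with the expected scoop pose: the lip is inside the dish and the tail just over the near rim. I'm pressing the tail on the near rim to start the tilt, with the grip pivoting about the finger axis.

play_rows([
  [0,0,-0.004],
  [0,0,-0.004],
  [0,0,-0.004],
  [0,0,0],
  [0,0,0],
], turn=[0,0,0,0,0])

```text
time: 14.48
tool_pos: [0.5722, 0.1595, 0.084]
tool_rot: [0.004, -0.001, 1.0, -0.0]
contact_force: [2.3, -1.9, 7.4]
gripper_width: 0.27
grasp_force: 60.1
```

play_rows([
  [0,0,-0.003],
  [0,0,-0.003],
  [0,0,0],
  [0,0,0],
], turn=[0,0,0,0])

```text
time: 14.98
tool_pos: [0.5762, 0.1596, 0.0819]
tool_rot: [0.008, -0.001, 1.0, -0.0]
contact_force: [4.2, -3.1, 15.0]
gripper_width: 0.273
grasp_force: 61.8
```

```bash
cat > tilt.py <<'E'
from h import *
s=state(); T=np.array(s['tool_pos'])+[0,0,.036+.019]; print(T.round(4),np.round(s['contact_force'],1),np.round(s['ft_torque'],2))
# pivot at pinch; scoop-frame pivot z = .106 ; annotate lip & tail bottom for several tilts
import sys
zp=.109-.0
o=(220,130)
base=grab_frame('scene')[130:330,220:420]; im=cv2.resize(base,None,fx=3,fy=3); im2=im.copy()
for k,th in enumerate(map(float,sys.argv[2:])):
    t=np.radians(th)
    for p in([.096,-.036],[.096,.036],[-.065,-.036],[-.065,.036]):
        z=.0135 if p[0]>0 else .042
        x,zz=p[0],z-zp; w=T+[x*np.cos(t)+zz*np.sin(t),p[1],-x*np.sin(t)+zz*np.cos(t)]
        q=(proj('scene',w)-o)*3; cv2.circle(im2,tuple(int(round(v)) for v in q),3,[(255,0,0),(0,255,0),(255,255,0)][k%3],-1)
    lip=np.array([.096,.0135-zp]); print(th,'lip',(T[0]+lip[0]*np.cos(t)+lip[1]*np.sin(t)).round(3),(T[2]-lip[0]*np.sin(t)+lip[1]*np.cos(t)).round(3))
cv2.imwrite('pics/%s.png'%sys.argv[1],im2[:,:,::-1])
E
python3 tilt.py c6 0 10 20
```

```text
[0.5762 0.1596 0.1369] [ 4.2 -3.1 15. ] [-0.66 -0.28  0.22]
0.0 lip 0.672 0.041
10.0 lip 0.654 0.026
20.0 lip 0.634 0.014
```

View pics/c6.png

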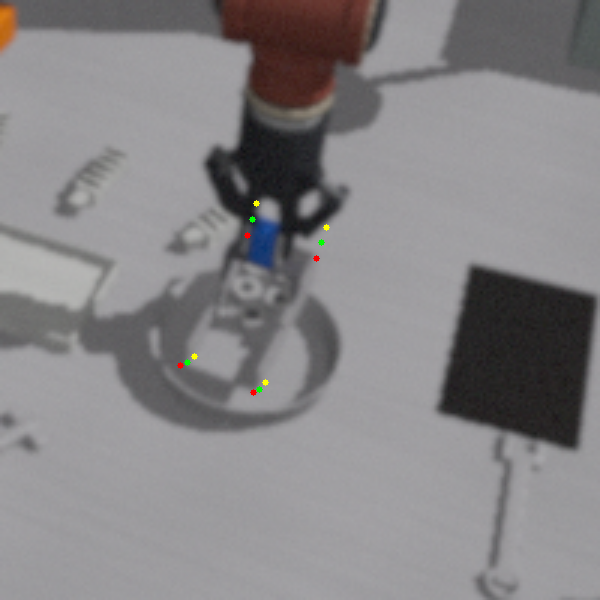

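play_rows([
  [0,0,-0.003],
  [0,0,-0.003],
  [0,0,0],
  [0,0,0],
], turn=[0,0,0,0])

```text
time: 15.52
tool_pos: [0.5802, 0.1597, 0.0794]
tool_rot: [0.013, -0.001, 1.0, 0.0]
contact_force: [9.1, -4.3, 19.7]
gripper_width: 0.274
grasp_force: 62.8
```

play_rows([
  [0,0,-0.003],
  [0,0,-0.003],
  [0,0,0],
  [0,0,0],
], turn=[0,0,0,0])

```text
time: 16.02
tool_pos: [0.5838, 0.1599, 0.0768]
tool_rot: [0.017, -0.001, 1.0, 0.0]
contact_force: [11.3, -3.8, 26.8]
gripper_width: 0.274
grasp_force: 64.3
```

play_rows([
  [0,0,0],
  [0,0,0],
], turn=[0,0], hand=0.022)

```text
time: 16.27
tool_pos: [0.5839, 0.1599, 0.0768]
tool_rot: [0.017, -0.001, 1.0, 0.0]
contact_force: [12.3, -3.7, 26.4]
gripper_width: 0.271
grasp_force: 64.3
```

play_rows([
  [0,0,0],
  [0,0,0],
], turn=[0,0], hand=0.0232)

```text
time: 16.52
tool_pos: [0.5838, 0.1598, 0.0768]
tool_rot: [0.017, -0.001, 1.0, 0.0]
contact_force: [12.9, -4.3, 26.1]
gripper_width: 0.272
grasp_force: 53.8
```

Grip force falls as the commanded opening nears the grip width, so I can soften the grip to let it pivot.

play_rows([
  [0,0,0],
  [0,0,0],
], turn=[0,0], hand=0.0234)

```text
time: 16.77
tool_pos: [0.584, 0.1599, 0.0766]
tool_rot: [0.017, -0.001, 1.0, 0.0]
contact_force: [13.1, -4.7, 26.2]
gripper_width: 0.278
grasp_force: 41.1
```

play_rows([
  [0,0,0],
  [0,0,0],
], turn=[0,0], hand=0.0236)

```text
time: 17.02
tool_pos: [0.5841, 0.1599, 0.0764]
tool_rot: [0.017, -0.001, 1.0, 0.0]
contact_force: [13.8, -3.4, 24.5]
gripper_width: 0.275
grasp_force: 28.2
```

play_rows([
  [0.005,0,0],
  [0,0,0],
], turn=[0,0], hand=0.0238)

```text
time: 17.27
tool_pos: [0.5864, 0.1598, 0.0731]
tool_rot: [0.014, -0.001, 1.0, 0.0]
contact_force: [12.2, -3.0, 16.6]
gripper_width: 0.278
grasp_force: 14.8
```

play_rows([
  [0,0,0],
  [0,0,0],
  [0,0,0],
], turn=[0,0,0])

```text
time: 17.65
tool_pos: [0.5863, 0.1598, 0.0732]
tool_rot: [0.014, -0.001, 1.0, 0.0]
contact_force: [12.5, -4.0, 17.2]
gripper_width: 0.279
grasp_force: 14.8
```

play_rows([
  [0.008,0,0.004],
  [0.008,0,0.003],
  [0.008,0,0.002],
  [0.007,0,0],
  [0,0,0],
  [0,0,0],
], turn=[0,0,0,0,0,0])

```text
time: 18.4
tool_pos: [0.604, 0.1601, 0.0698]
tool_rot: [-0.001, -0.001, 1.0, -0.0]
contact_force: [-0.7, 0.2, -5.5]
gripper_width: 0.282
grasp_force: 11.7
```

play_rows([
  [0.006,0,0],
  [0.006,0,0],
  [0,0,0],
], turn=[0,0,0])

```text
time: 18.77
tool_pos: [0.6178, 0.1605, 0.0723]
tool_rot: [0.001, -0.001, 1.0, 0.0]
contact_force: [-5.1, 1.6, 1.3]
gripper_width: 0.283
grasp_force: 12.7
```

play_rows([
  [0.006,0,0],
  [0.006,0,0.001],
  [0,0,0],
], turn=[0,0,0])

```text
time: 19.15
tool_pos: [0.6301, 0.1611, 0.0754]
tool_rot: [0.001, -0.001, 1.0, 0.001]
contact_force: [-8.7, 3.1, 9.0]
gripper_width: 0.279
grasp_force: 17.9
```

```bash
python3 tilt.py c7 5 15 25
```

```text
[0.6301 0.1611 0.1304] [-8.7  3.1  9. ] [ 0.44  1.37 -0.16]
5.0 lip 0.717 0.027
15.0 lip 0.698 0.013
25.0 lip 0.677 0.003
```

View pics/c7.png

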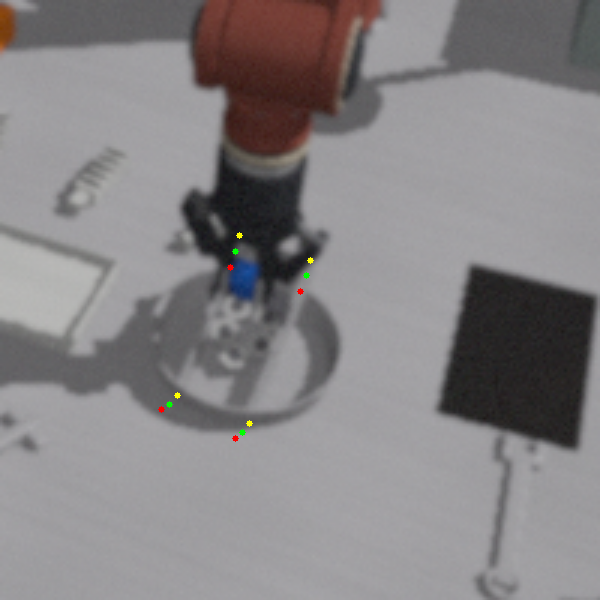

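The lip is against the far inner wall at the dish floor, with the scoop tilted about 22° and the nuts still inside. I'm following the arc about the lip.

play_rows([
  [0.006,0,0.003],
  [0.006,0,0.003],
  [0.006,0,0.002],
  [0.005,0,0.002],
  [0,0,0],
], turn=[0,0,0,0,0])

```text
time: 19.82
tool_pos: [0.6524, 0.1599, 0.0816]
tool_rot: [0.0, -0.001, 1.0, -0.0]
contact_force: [-2.2, 2.8, -2.5]
gripper_width: 0.278
grasp_force: 11.6
```

play_rows([
  [0.006,0,0.002],
  [0.006,0,0.001],
  [0.006,0,0.001],
  [0.006,0,0.001],
  [0,0,0],
], turn=[0,0,0,0,0])

```text
time: 20.45
tool_pos: [0.6766, 0.1597, 0.087]
tool_rot: [0.0, -0.0, 1.0, -0.0]
contact_force: [-2.1, -0.1, -5.2]
gripper_width: 0.279
grasp_force: 11.0
```

```bash
cat > fit.py <<'E'
# fit scoop tilt by silhouette overlap in the scene picture
from h import *
s=state(); T=np.array(s['tool_pos'])+[0,0,.055]; zp=.1065
D=trace('scene','scoop'); D=[d for d in D if abs(d['location'][1]-proj('scene',T-[0,0,.08])[1])<45]
m=D[0]['region'].astype(np.uint8); print(T.round(4),'p',D[0]['p'],'n',m.sum())
V=[(x,y,z) for y in(-.036,.036) for x,z in((-.065,0),(-.065,.042),(.035,0),(.035,.042),(.096,.0135),(.096,.025),(0,.081))]
best=[]
for th in range(-10,75,3):
  for dx in(-.006,0,.006):
    t=np.radians(th); P=[]
    for x,y,z in V:
        zz=z-zp; P.append(proj('scene',T+[dx+x*np.cos(t)+zz*np.sin(t),y,-x*np.sin(t)+zz*np.cos(t)]))
    h=cv2.convexHull(np.array(P,np.float32)); a=np.zeros_like(m); cv2.fillPoly(a,[np.round(h).astype(int)],1)
    best.append((((a&m).sum()/(a|m).sum()).round(3),th,dx))
print(sorted(best)[::-1][:6])
ns=trace('scene','nut1')
for d in ns: print('nut',round(d['p'],2),np.round(d['location']),ray('scene',d['location'],.02).round(3))
E
python3 fit.py
```

```text
[0.6766 0.1597 0.142 ] p 0.89 n 954
[(np.float64(0.443), 47, -0.006), (np.float64(0.443), 44, -0.006), (np.float64(0.435), 50, 0), (np.float64(0.435), 41, -0.006), (np.float64(0.433), 38, -0.006), (np.float64(0.432), 35, -0.006)]
nut 0.59 [300. 233.] [0.561 0.142 0.02 ]
nut 0.57 [296. 242.] [0.601 0.145 0.02 ]
nut 0.48 [307. 246.] [0.6   0.177 0.02 ]
nut 0.4 [295. 249.] [0.626 0.15  0.02 ]
```

play_rows([
  [0.006,0,0.001],
  [0.006,0,0],
  [0.006,0,0],
  [0.006,0,0],
  [0,0,0],
  [0,0,0],
], turn=[0,0,0,0,0,0])

```text
time: 21.3
tool_pos: [0.7003, 0.16, 0.0882]
tool_rot: [0.0, -0.001, 1.0, -0.0]
contact_force: [-1.9, 0.8, -4.5]
gripper_width: 0.278
grasp_force: 11.0
```

play_rows([
  [0.006,0,0],
  [0.006,0,-0.001],
  [0.004,0,-0.001],
  [0,0,0],
  [0,0,0],
], turn=[0,0,0,0,0])

```text
time: 21.92
tool_pos: [0.7162, 0.16, 0.0861]
tool_rot: [0.0, -0.001, 1.0, -0.0]
contact_force: [-2.3, 0.4, -3.9]
gripper_width: 0.284
grasp_force: 11.3
```

```bash
python3 tilt.py c8 50 60; python3 fit.py
```

```text
[0.7162 0.16   0.1411] [-2.3  0.4 -3.9] [ 0.19  0.4  -0.11]
50.0 lip 0.705 0.006
60.0 lip 0.682 0.01
[0.7162 0.16   0.1412] p 0.82 n 475
[(np.float64(0.249), 71, -0.006), (np.float64(0.248), 71, 0), (np.float64(0.247), 74, -0.006), (np.float64(0.245), 68, -0.006), (np.float64(0.24), 68, 0), (np.float64(0.237), 74, 0.006)]
nut 0.59 [289. 260.] [0.673 0.153 0.02 ]
nut 0.45 [301. 248.] [0.613 0.166 0.02 ]
nut 0.42 [287. 253.] [0.651 0.136 0.02 ]
```

View pics/c8.png

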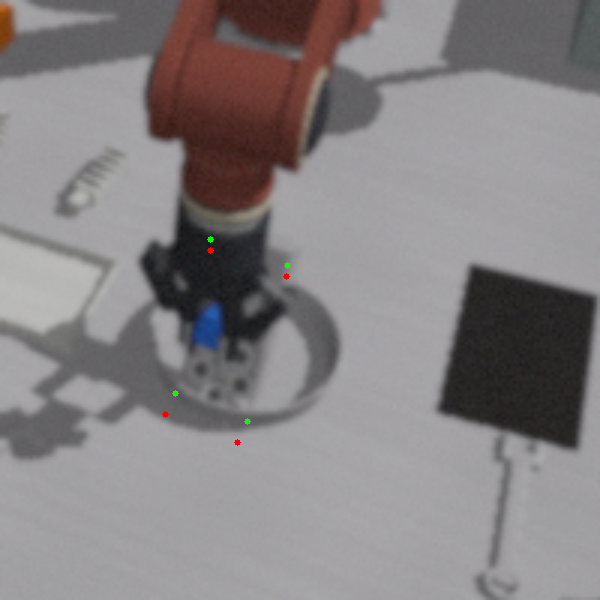

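The scoop is at about 58° with the nuts sliding into the mouth by the far wall. I'm firming the grip, then drawing the lip back low so they run out.

play_rows([
  [0,0,0],
  [0,0,0.004],
  [-0.003,0,0.004],
  [-0.006,0,0.002],
  [-0.006,0,0],
  [-0.006,0,0],
  [-0.006,0,0],
  [-0.006,0,0],
], turn=[0,0,0,0,0,0,0,0], hand=0.0231)

```text
time: 23.08
tool_pos: [0.6825, 0.16, 0.096]
tool_rot: [-0.0, -0.001, 1.0, -0.0]
contact_force: [-0.1, -0.1, -3.5]
gripper_width: 0.28
grasp_force: 27.2
```

play_rows([
  [-0.006,0,0],
  [-0.006,0,0.002],
  [-0.006,0,0.002],
  [-0.006,0,0.002],
  [0,0,0],
  [0,0,0],
  [0,0,0],
  [0,0,0],
], turn=[0,0,0,0,0,0,0,0])

```text
time: 24.08
tool_pos: [0.6591, 0.16, 0.1019]
tool_rot: [0.0, -0.001, 1.0, -0.0]
contact_force: [-0.1, 0.2, -2.8]
gripper_width: 0.275
grasp_force: 27.3
```

```bash
python3 tilt.py c9 50 60; python3 fit.py; python3 - <<'E'
from h import *
for d in trace('top','nut1'): print(round(d['p'],2),np.round(d['location']),ray('top',d['location'],.013).round(3))
E
```

```text
[0.6591 0.16   0.1569] [-0.1  0.2 -2.8] [-0.01 -0.17 -0.01]
50.0 lip 0.648 0.022
60.0 lip 0.624 0.026
[0.6591 0.16   0.1569] p 0.55 n 748
[(np.float64(0.422), 68, -0.006), (np.float64(0.417), 71, 0), (np.float64(0.417), 71, -0.006), (np.float64(0.412), 65, -0.006), (np.float64(0.409), 74, 0.006), (np.float64(0.405), 74, 0)]
nut 0.58 [300. 248.] [0.615 0.162 0.02 ]
nut 0.53 [302. 258.] [0.65  0.182 0.02 ]
nut 0.38 [291. 260.] [0.671 0.156 0.02 ]
0.44 [187. 188.] [0.561 0.155 0.013]
0.36 [192. 201.] [0.515 0.137 0.013]
```

View pics/c9.png

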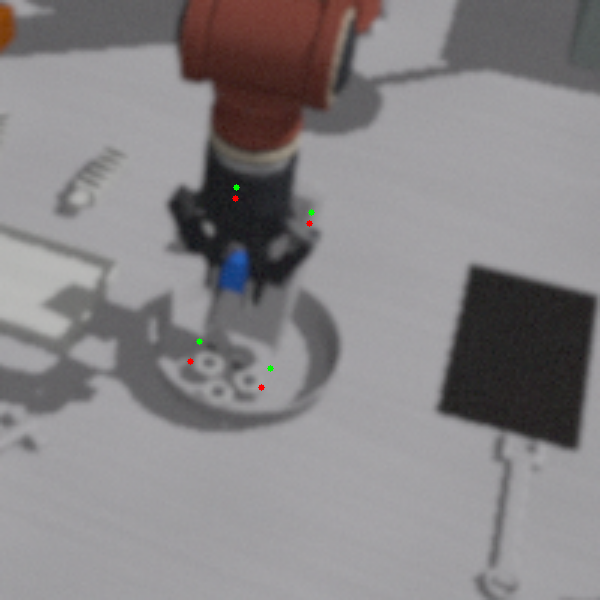

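Four nuts lie in the dish around (230,370), and the held weight fell by about 1.7 N, so the scoop is empty. I'm lifting it and carrying it to the mat, then softening the grip so it swings level.

play_rows([
  [0,0,0.02],
  [0,0,0.025],
  [-0.01,0.013,0],
  [-0.02,0.026,0],
  [-0.025,0.03,0],
  [-0.025,0.03,0],
  [-0.025,0.03,0],
  [-0.025,0.03,0],
], turn=[0,0,0,0.6,0.7,0.7,0.7,0.7])

```text
time: 25.28
tool_pos: [0.5268, 0.3204, 0.1464]
tool_rot: [-0.001, -0.031, 1.0, 0.0]
contact_force: [-0.4, 0.4, -2.4]
gripper_width: 0.277
grasp_force: 27.3
```

play_rows([
  [-0.025,0.03,0],
  [-0.022,0.03,0],
  [-0.014,0.018,0],
  [0,0,-0.02],
  [0,0,-0.02],
  [0,0,-0.007],
  [0,0,0],
  [0,0,0],
], turn=[0.7,0.7,0,0,0,0,0,0])

```text
time: 26.28
tool_pos: [0.4688, 0.3969, 0.1006]
tool_rot: [0.0, -0.042, 0.999, 0.0]
contact_force: [0.3, 0.1, -2.6]
gripper_width: 0.276
grasp_force: 27.4
```

play_rows([
  [0,0,0],
  [0,0,0],
  [0,0,0],
], turn=[0,0,0], hand=0.0236)

```text
time: 26.65
tool_pos: [0.4681, 0.3971, 0.1004]
tool_rot: [0.0, -0.042, 0.999, 0.0]
contact_force: [0.7, -0.1, -1.8]
gripper_width: 0.274
grasp_force: 24.5
```

```bash
python3 fit.py|head -2; python3 - <<'E'
from h import *
for n,z in(('scene',.013),('top',.013)):
  for d in trace(n,'nut1'): print(n,round(d['p'],2),np.round(d['location']),ray(n,d['location'],z).round(3))
E
```

```text
[0.4681 0.3971 0.1554] p 0.55 n 748
[(np.float64(0.0), 74, 0.006), (np.float64(0.0), 74, 0), (np.float64(0.0), 74, -0.006), (np.float64(0.0), 71, 0.006), (np.float64(0.0), 71, 0), (np.float64(0.0), 71, -0.006)]
scene 0.58 [300. 248.] [0.609 0.16  0.013]
scene 0.53 [302. 258.] [0.644 0.181 0.013]
scene 0.38 [291. 260.] [0.665 0.154 0.013]
top 0.44 [187. 188.] [0.561 0.155 0.013]
top 0.36 [192. 201.] [0.515 0.137 0.013]
```

play_rows([
  [0,0,0],
  [0,0,0],
], turn=[0,0], hand=0.0238)

```text
time: 27.1
tool_pos: [0.4679, 0.397, 0.0999]
tool_rot: [-0.0, -0.042, 0.999, -0.0]
contact_force: [-0.0, -1.0, -2.2]
gripper_width: 0.277
grasp_force: 11.5
```

```bash
sed -i "s/^D=trace/grab_frame('scene');D=trace/" fit.py; python3 fit.py
```

```text
[0.4679 0.397  0.1549] p 0.83 n 1025
[(np.float64(0.64), 41, 0), (np.float64(0.637), 47, 0.006), (np.float64(0.636), 44, 0.006), (np.float64(0.632), 50, 0.006), (np.float64(0.632), 41, -0.006), (np.float64(0.631), 32, -0.006)]
nut 0.6 [290. 260.] [0.671 0.156 0.02 ]
```

play_rows([
  [0,0,0],
  [0,0,0],
], turn=[0,0], hand=0.02385)

```text
time: 27.5
tool_pos: [0.4679, 0.397, 0.1]
tool_rot: [-0.0, -0.042, 0.999, -0.0]
contact_force: [-0.6, 0.8, -2.3]
gripper_width: 0.282
grasp_force: 7.7
```

play_rows([
  [0,0,0],
  [0,0,0],
  [0,0,0],
], turn=[0,0,0], hand=0.0239)

```text
time: 27.88
tool_pos: [0.468, 0.397, 0.1]
tool_rot: [-0.0, -0.042, 0.999, 0.0]
contact_force: [-0.3, 0.3, -3.3]
gripper_width: 0.281
grasp_force: 5.0
```

```bash
python3 fit.py
```

```text
[0.468 0.397 0.155] p 0.85 n 1362
[(np.float64(0.846), 14, 0), (np.float64(0.845), 5, -0.006), (np.float64(0.841), 8, 0), (np.float64(0.84), 11, -0.006), (np.float64(0.839), 8, -0.006), (np.float64(0.835), 11, 0)]
nut 0.66 [302. 258.] [0.649 0.183 0.02 ]
nut 0.61 [290. 261.] [0.673 0.156 0.02 ]
nut 0.5 [295. 243.] [0.605 0.142 0.02 ]
nut 0.39 [299. 247.] [0.613 0.159 0.02 ]
```

The scoop has swung back to about 10°. I'm lowering onto the mat, which will level it, then opening.

play_rows([
  [0,0,-0.01],
  [0,0,-0.01],
  [0,0,-0.008],
  [0,0,-0.006],
  [0,0,-0.006],
  [0,0,-0.004],
  [0,0,-0.002],
  [0,0,0],
], turn=[0,0,0,0,0,0,0,0])

```text
time: 29.02
tool_pos: [0.47, 0.3974, 0.0571]
tool_rot: [0.002, -0.043, 0.999, 0.0]
contact_force: [-1.2, -3.2, 7.9]
gripper_width: 0.282
grasp_force: 7.1
```

```bash
python3 fit.py|head -2
```

```text
[0.47   0.3974 0.1121] p 0.83 n 1261
[(np.float64(0.823), 8, -0.006), (np.float64(0.818), 14, -0.006), (np.float64(0.816), 11, -0.006), (np.float64(0.814), 5, -0.006), (np.float64(0.813), 17, 0), (np.float64(0.809), 2, -0.006)]
```

play_rows([
  [0,0,0.002],
  [0,0,0],
  [0,0,0],
], turn=[0,0,0], hand=0.03)

```text
time: 29.55
tool_pos: [0.4679, 0.397, 0.0558]
tool_rot: [-0.0, -0.042, 0.999, -0.0]
contact_force: [1.2, 0.6, -0.2]
gripper_width: 0.353
grasp_force: 0.0
```

play_rows([
  [0,0,0],
  [0,0,0],
  [0,0,0],
  [0,0,0.03],
  [0,0,0.05],
  [0,0,0.02],
  [0,0,0],
  [0,0,0],
], turn=[0,0,0,0,0,0,0,0], hand=0.06)

```text
time: 30.55
tool_pos: [0.467, 0.3963, 0.1536]
tool_rot: [-0.001, -0.042, 0.999, -0.001]
contact_force: [-0.1, -0.3, -0.6]
gripper_width: 0.701
grasp_force: 0.0
```

```bash
python3 fit.py; python3 - <<'E'
from h import *
a=grab_frame('scene')[180:300,270:430]; b=grab_frame('top')
for d in trace('top','peg1'): print('peg',round(d['p'],2),np.round(d['location']),plane('top',d['region'],.02))
for d in trace('top','nut1'): print(round(d['p'],2),np.round(d['location']),ray('top',d['location'],.013).round(3))
b=b[130:270,60:240]
cv2.imwrite('pics/c10.png',np.vstack([cv2.resize(a,(480,360)),cv2.resize(b,(480,373))])[:599,:,::-1] if 0 else np.hstack([cv2.resize(a,(400,300)),cv2.resize(b,(386,300))])[:,:,::-1])
E
```

```text
[0.467  0.3963 0.2086] p 0.88 n 1348
[(np.float64(0.47), -7, 0.006), (np.float64(0.465), -10, 0.006), (np.float64(0.46), -4, 0.006), (np.float64(0.452), -1, 0.006), (np.float64(0.439), 2, 0.006), (np.float64(0.439), -10, 0)]
nut 0.58 [293. 244.] [0.612 0.14  0.02 ]
nut 0.53 [299. 250.] [0.623 0.164 0.02 ]
nut 0.47 [288. 261.] [0.675 0.151 0.02 ]
nut 0.42 [303. 259.] [0.651 0.186 0.02 ]
nut 0.41 [292. 254.] [0.648 0.15  0.02 ]
peg 0.63 [281. 219.] (array([ 463. , -170.7]), array([98.4, 31. ]), 19.9)
peg 0.6 [253. 224.] (array([445.3, -71.4]), array([92.4, 29.8]), -8.8)
peg 0.51 [207. 224.] (array([447.4,  71.5]), array([93.9, 25.5]), -25.6)
0.46 [187. 159.] [0.66  0.159 0.013]
0.38 [196. 177.] [0.599 0.128 0.013]
```

View pics/c10.png

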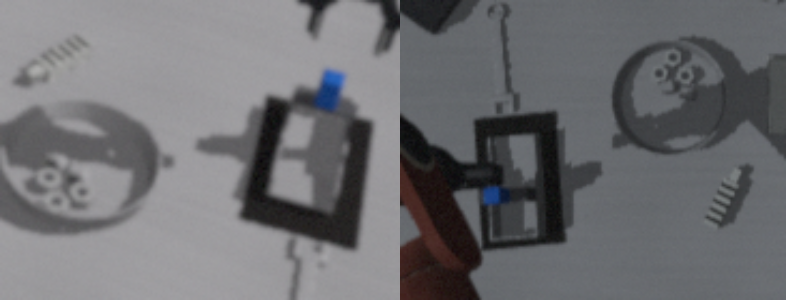

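The scoop stands empty and upright on the mat, and the nuts lie in the dish at (60,190) in the left crop. The third peg has been knocked to about (463,−171). Next I do the pegs, starting with the one nearest the dish.

play_rows([
  [-0.0035,-0.0403,0],
  [-0.0035,-0.0403,0],
  [-0.0035,-0.0403,0],
  [-0.0035,-0.0403,0],
  [-0.0035,-0.0403,0],
  [-0.0035,-0.0403,0],
  [-0.0035,-0.0403,0],
  [-0.0035,-0.0404,-0.03],
], turn=[-3.8,-3.8,-3.8,-3.8,-3.8,-3.8,-3.8,-3.8])

```text
time: 31.9
tool_pos: [0.4421, 0.0733, 0.1286]
tool_rot: [0.003, 0.222, 0.975, 0.001]
contact_force: [0.1, -0.4, 0.3]
gripper_width: 0.701
grasp_force: 0.0
```

play_rows([
  [0,0,-0.06],
  [0,0,-0.06],
  [0,0,-0.03],
  [0,0,-0.005],
  [0,0,0],
  [0,0,0],
], turn=[0,0,0,0,0,0])

```text
time: 32.65
tool_pos: [0.442, 0.0746, -0.0269]
tool_rot: [0.002, 0.221, 0.975, 0.0]
contact_force: [-0.2, -0.1, -0.1]
gripper_width: 0.703
grasp_force: 0.0
```

play_rows([
  [0,0,0],
  [0,0,0],
  [0,0,0],
  [0,0,0],
  [0,0,0],
], turn=[0,0,0,0,0], hand=0.0)

```text
time: 33.28
tool_pos: [0.4412, 0.0746, -0.0277]
tool_rot: [0.001, 0.221, 0.975, 0.0]
contact_force: [-0.2, 0.3, 5.7]
gripper_width: 0.288
grasp_force: 61.5
```

play_rows([
  [0,0,0.02],
  [0,0,0.05],
  [0.027,-0.0225,0],
  [0.0276,-0.0225,0],
  [0.0276,-0.0225,0],
  [0.0276,-0.0225,0],
  [0.0276,-0.0225,0],
  [0.0276,-0.0222,0],
], turn=[0,0,4.5,4.5,4.5,4.5,4.6,4.6])

```text
time: 34.28
tool_pos: [0.6051, -0.0609, 0.04]
tool_rot: [-0.001, -0.016, 1.0, 0.0]
contact_force: [-0.8, 0.2, -1.8]
gripper_width: 0.287
grasp_force: 60.5
```

play_rows([
  [0,0,-0.02],
  [0,0,-0.03],
  [0,0,-0.01],
  [0,0,-0.001],
  [0,0,0],
  [0,0,0],
], turn=[0,0,0,0,0,0])

```text
time: 35.02
tool_pos: [0.6059, -0.0603, -0.0187]
tool_rot: [0.001, -0.015, 1.0, -0.0]
contact_force: [0.3, 0.3, -1.2]
gripper_width: 0.284
grasp_force: 60.5
```

play_rows([
  [0,0,-0.0035],
  [0,0,0],
  [0,0,0],
], turn=[0,0,0])

```text
time: 35.4
tool_pos: [0.6049, -0.0602, -0.0235]
tool_rot: [-0.0, -0.015, 1.0, -0.0]
contact_force: [-0.3, 0.1, -2.4]
gripper_width: 0.286
grasp_force: 60.5
```

play_rows([
  [0,0,0],
  [0,0,0],
  [0,0,0],
  [0,0,0.03],
  [0,0,0.06],
  [0,0,0],
  [0,0,0],
], turn=[0,0,0,0,0,0,0], hand=0.045)

```text
time: 36.28
tool_pos: [0.6051, -0.0602, 0.0667]
tool_rot: [0.0, -0.015, 1.0, -0.0]
contact_force: [-0.9, 0.3, 0.2]
gripper_width: 0.524
grasp_force: 0.0
```

```bash
python3 - <<'E'
from h import *
print(state()['tool_pos'])
grab_frame('top')
for d in trace('top','peg1'): print('peg',round(d['p'],2),np.round(d['location']),plane('top',d['region'],.022))
E
```

```text
[ 0.60507343 -0.06019953  0.06672788]
peg 0.58 [282. 223.] (array([ 457.2, -171.7]), array([82.5, 22.9]), 23.5)
peg 0.4 [255. 226.] (array([426.1, -74.8]), array([50. , 16.7]), 0.6)
```

play_rows([
  [-0.033,-0.002,0],
  [-0.033,-0.002,0],
  [-0.033,-0.002,0],
  [-0.033,-0.002,0],
  [-0.034,-0.002,0],
  [0,0,-0.04],
  [0,0,-0.04],
  [0,0,0],
], turn=[-1.2,-1.2,-1.2,-1.2,-0.9,0,0,0], hand=0.065)

```text
time: 37.38
tool_pos: [0.4342, -0.0687, -0.0179]
tool_rot: [-0.005, 0.035, 0.999, 0.002]
contact_force: [-0.1, -0.0, 0.5]
gripper_width: 0.76
grasp_force: 0.0
```

play_rows([
  [0,0,-0.014],
  [0,0,-0.004],
  [0,0,0],
  [0,0,0],
], turn=[0,0,0,0])

```text
time: 37.88
tool_pos: [0.4397, -0.0704, -0.0307]
tool_rot: [0.001, 0.035, 0.999, -0.0]
contact_force: [0.0, 0.7, 0.1]
gripper_width: 0.767
grasp_force: 0.0
```

play_rows([
  [0,0,0],
  [0,0,0],
  [0,0,0],
  [0,0,0],
  [0,0,0],
], turn=[0,0,0,0,0], hand=0.0)

```text
time: 38.5
tool_pos: [0.4396, -0.0704, -0.0309]
tool_rot: [0.0, 0.035, 0.999, -0.0]
contact_force: [-0.8, 0.0, 4.7]
gripper_width: 0.286
grasp_force: 61.4
```

play_rows([
  [0,0,0.02],
  [0,0,0.05],
  [0.028,-0.0105,0],
  [0.028,-0.0105,0],
  [0.028,-0.0105,0],
  [0.028,-0.0105,0],
  [0.028,-0.0105,0],
  [0.028,-0.0105,0],
], turn=[0,0,1,1,1,1,1,0.7])

```text
time: 39.5
tool_pos: [0.6067, -0.1332, 0.0367]
tool_rot: [-0.001, -0.015, 1.0, 0.0]
contact_force: [0.1, 0.4, -1.1]
gripper_width: 0.286
grasp_force: 60.7
```

play_rows([
  [0,0,0],
  [0,0,-0.02],
  [0,0,-0.03],
  [0,0,-0.011],
  [0,0,-0.004],
  [0,0,0],
  [0,0,0],
], turn=[0,0,0,0,0,0,0])

```text
time: 40.38
tool_pos: [0.607, -0.1331, -0.0264]
tool_rot: [0.0, -0.015, 1.0, -0.0]
contact_force: [1.0, 0.8, -1.6]
gripper_width: 0.285
grasp_force: 60.7
```

play_rows([
  [0,0,0],
  [0,0,0],
  [0,0,0],
  [0,0,0.03],
  [0,0,0.06],
  [0,0,0],
  [0,0,0],
], turn=[0,0,0,0,0,0,0], hand=0.045)

```text
time: 41.25
tool_pos: [0.6071, -0.1332, 0.0637]
tool_rot: [0.0, -0.015, 1.0, -0.0]
contact_force: [0.2, 1.0, -0.3]
gripper_width: 0.524
grasp_force: 0.0
```

play_rows([
  [-0.033,0.05,0],
  [-0.033,0.05,0],
  [-0.03,0.05,0],
  [0,0,0],
  [0,0,0],
], turn=[0,0,0,0,0], hand=0.065)

```text
time: 41.88
tool_pos: [0.5102, 0.0168, 0.0622]
tool_rot: [-0.001, -0.015, 1.0, -0.0]
contact_force: [1.8, 0.9, -0.1]
gripper_width: 0.763
grasp_force: 0.0
```

```bash
python3 - <<'E'
from h import *
print(state()['tool_pos'],state()['time'])
grab_frame('top')
for d in trace('top','peg1'): print('peg',round(d['p'],2),np.round(d['location']),plane('top',d['region'],.022))
for n in ('switchbox','lock_tab'):
  for d in trace('top',n): print(n,round(d['p'],2),np.round(d['location']),plane('top',d['region'],.0725 if n!='switchbox' else .05))
grab_frame('scene')
for d in trace('scene','peg1'): print('peg s',round(d['p'],2),np.round(d['location']),plane('scene',d['region'],.015))
for d in trace('scene','lock_tab'): print('tab s',round(d['p'],2),np.round(d['location']),plane('scene',d['region'],.0725))
E
```

```text
[0.51024028 0.01683966 0.06223012] 41.875
peg 0.67 [250. 174.] (array([611.4, -61. ]), array([92.1, 20.3]), 0.6)
peg 0.66 [281. 221.] (array([ 461.3, -170.4]), array([95. , 26.8]), 21.3)
peg 0.45 [273. 173.] (array([ 613.9, -132. ]), array([95.6, 27.1]), 0.3)
switchbox 0.97 [339. 274.] (array([ 300.5, -351.9]), array([156. , 122.1]), 86.0)
switchbox 0.6 [367. 214.] (array([ 480. , -442.3]), array([71.4, 45.4]), -14.7)
switchbox 0.58 [352. 212.] (array([ 497.9, -401.4]), array([156.8, 113.9]), 70.8)
switchbox 0.57 [352. 144.] (array([ 711. , -393.8]), array([155.3, 122.9]), 71.9)
switchbox 0.48 [281. 220.] (array([ 462.3, -168.1]), array([94.2, 30.2]), 18.8)
lock_tab 0.75 [352. 272.] (array([ 282. , -390.6]), array([69.7, 44.9]), -0.5)
lock_tab 0.73 [112. 218.] (array([461.4, 383.3]), array([152. ,  92.5]), 5.5)
lock_tab 0.58 [365. 147.] (array([ 693.4, -429.4]), array([74.3, 44.5]), -14.4)
lock_tab 0.53 [368. 214.] (array([ 478.4, -436.6]), array([70. , 44.3]), -17.7)
peg s 0.76 [211. 214.] (array([ 611.7, -131.2]), array([105.4,  32.5]), 2.0)
peg s 0.71 [232. 219.] (array([606.4, -58.9]), array([111.2,  32.2]), 6.6)
tab s 0.78 [187. 122.] (array([ 285.2, -379.9]), array([107.4,  62.1]), 17.0)
tab s 0.73 [113. 191.] (array([ 700.5, -431.4]), array([90.9, 84. ]), 71.1)
tab s 0.7 [149. 151.] (array([ 488.6, -439.4]), array([82.7, 77. ]), -14.8)
tab s 0.42 [228. 218.] (array([657.8, -34.6]), array([109. ,  34.2]), 1.1)
```

play_rows([
  [-0.011,-0.038,0],
  [-0.011,-0.038,0],
  [-0.011,-0.038,0],
  [-0.011,-0.038,0],
  [-0.0125,-0.0383,0],
  [0,0,-0.03],
  [0,0,-0.04],
  [0,0,0],
], turn=[3.8,3.8,3.8,3.8,3.6,0,0,0])

```text
time: 43.22
tool_pos: [0.4515, -0.1723, -0.0096]
tool_rot: [-0.003, -0.177, 0.984, 0.002]
contact_force: [0.2, 1.3, -0.8]
gripper_width: 0.763
grasp_force: 0.0
```

play_rows([
  [0,0,-0.02],
  [0,0,-0.005],
  [0,0,0],
  [0,0,0],
], turn=[0,0,0,0])

```text
time: 43.72
tool_pos: [0.4554, -0.1739, -0.0302]
tool_rot: [0.001, -0.178, 0.984, -0.001]
contact_force: [0.5, -0.4, 0.4]
gripper_width: 0.761
grasp_force: 0.0
```

play_rows([
  [0,0,0],
  [0,0,0],
  [0,0,0],
  [0,0,0],
  [0,0,0],
], turn=[0,0,0,0,0], hand=0.0)

```text
time: 44.35
tool_pos: [0.455, -0.1738, -0.0309]
tool_rot: [0.0, -0.178, 0.984, -0.0]
contact_force: [-1.1, 0.4, 5.4]
gripper_width: 0.292
grasp_force: 61.7
```

play_rows([
  [0,0,0.02],
  [0,0,0.05],
  [0.0256,-0.0054,0],
  [0.0256,-0.0054,0],
  [0.0256,-0.0054,0],
  [0.0256,-0.0053,0],
  [0.0256,-0.0053,0],
  [0.0256,-0.0053,0],
], turn=[0,0,-3.2,-3.2,-3.2,-3.2,-3,-3])

```text
time: 45.35
tool_pos: [0.6078, -0.2053, 0.0368]
tool_rot: [-0.001, -0.014, 1.0, 0.001]
contact_force: [0.7, -0.7, -1.4]
gripper_width: 0.289
grasp_force: 60.9
```

play_rows([
  [0,0,0],
  [0,0,-0.02],
  [0,0,-0.03],
  [0,0,-0.011],
  [0,0,-0.004],
  [0,0,0],
  [0,0,0],
], turn=[0,0,0,0,0,0,0])

```text
time: 46.22
tool_pos: [0.608, -0.2056, -0.0265]
tool_rot: [0.0, -0.015, 1.0, -0.0]
contact_force: [0.4, -0.5, -1.2]
gripper_width: 0.288
grasp_force: 60.9
```

play_rows([
  [0,0,0],
  [0,0,0],
  [0,0,0],
  [0,0,0.03],
  [0,0,0.06],
  [0,0,0.03],
  [0,0,0],
], turn=[0,0,0,0,0,0,0], hand=0.045)

```text
time: 47.1
tool_pos: [0.6107, -0.2068, 0.0979]
tool_rot: [0.003, -0.015, 1.0, -0.002]
contact_force: [0.1, 0.3, 0.4]
gripper_width: 0.53
grasp_force: 0.0
```

play_rows([
  [-0.04,0.04,0],
  [-0.04,0.04,0],
  [-0.04,0.04,0],
  [0,0,0],
  [0,0,0],
], turn=[0,0,0,0,0], hand=0.0)

```text
time: 47.72
tool_pos: [0.488, -0.0856, 0.0927]
tool_rot: [-0.0, -0.015, 1.0, -0.0]
contact_force: [-0.2, 0.3, 0.3]
gripper_width: 0.004
grasp_force: 0.0
```

```bash
python3 - <<'E'
from h import *
from scipy.optimize import least_squares
print(state()['tool_pos'],state()['time'])
f=grab_frame('top')
for d in trace('top','peg1'): print('peg',round(d['p'],2),np.round(d['location']),plane('top',d['region'],.022))
for d in trace('top','scoop')[:2]: print('scoop',round(d['p'],2),np.round(d['location']))
g=grab_frame('scene')
for d in trace('scene','peg1'): print('peg s',round(d['p'],2),np.round(d['location']),plane('scene',d['region'],.015))
for d in trace('scene','nut1'): print('nut',round(d['p'],2),ray('scene',d['location'],.013).round(3))
a=cv2.resize(f[150:260,300:430],(390,330),interpolation=2); b=cv2.resize(g[80:210,90:220],(390,390),interpolation=2)
c=cv2.resize(f[120:280,60:360],(400,213)); d=cv2.resize(g[150:310,150:450],(380,203))
im=np.zeros((600,790,3),np.uint8); im[:330,:390]=a; im[:390,400:]=b; im[395:598,:380]=d[:203]; im[395:600,390:]=c[:205]
cv2.imwrite('pics/c11.png',im[:,:,::-1])
E
```

```text
[ 0.48795477 -0.08562532  0.09271365] 47.725
peg 0.78 [293. 171.] (array([ 616.5, -206.6]), array([99.1, 27.2]), 0.1)
peg 0.75 [250. 172.] (array([619.9, -60.9]), array([75.1, 20.3]), 0.6)
peg 0.52 [272. 172.] (array([ 612.1, -134. ]), array([92.5, 25.6]), 3.9)
peg 0.34 [112. 215.] (array([462.8, 402.8]), array([157.3,  99.4]), 5.0)
scoop 0.91 [113. 217.]
scoop 0.35 [272. 174.]
peg s 0.8 [189. 206.] (array([ 614.4, -205.8]), array([114.6,  38.2]), 1.0)
peg s 0.79 [230. 221.] (array([611.3, -60.1]), array([111.3,  36.7]), 2.6)
peg s 0.5 [210. 213.] (array([ 611.1, -134.1]), array([104.1,  31.2]), 0.5)
nut 0.57 [0.597 0.139 0.013]
nut 0.5 [0.644 0.135 0.013]
nut 0.45 [0.669 0.151 0.013]
```

View pics/c11.png

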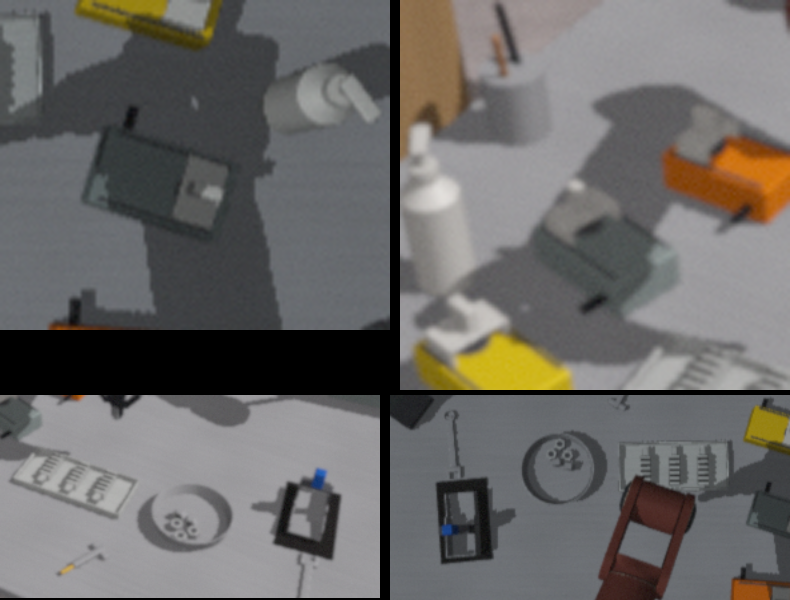

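The crops show three pegs flat in the tray, the nuts in the dish and the scoop upright on its mat. Of the three boxes, the grey one at (160,185) in the upper-left panel is the listed switch box, with its tab at the −y end. I'm fitting the tab pose numerically from both cameras.

```bash
cat > tabfit.py <<'E'
from h import *
from scipy.optimize import minimize
M={}
for n,near in(('top',(368,213)),('scene',(149,151))):
    grab_frame(n)
    D=[d for d in trace(n,'lock_tab') if np.hypot(*(np.array(d['location'])-near))<25]
    if D: M[n]=D[0]['region'].astype(np.uint8); print(n,D[0]['p'],D[0]['location'],M[n].sum())
S=8
def ren(n,p):
    c,s=np.cos(p[2]),np.sin(p[2]); R2=np.array([[c,-s],[s,c]]); a=np.zeros((384,512),np.uint8); out=np.zeros((384,512),np.float32)
    for hx,hy,zs in((.035,.022,(.0665,.0725)),(.007,.016,(.0725,.1025))):
        P=np.array([proj(n,[*(R2@[i*hx,j*hy]+p[:2]),z]) for i in(-1,1) for j in(-1,1) for z in zs],np.float32)
        cv2.fillPoly(a,[np.round(cv2.convexHull(P)*16).astype(int)],1,shift=4)
    return a
def cost(p):
    q=[p[0],p[1],p[2]]; t=0
    for n,m in M.items():
        a=ren(n,q); t-=(a&m).sum()/(a|m).sum()
    return t
best=min(((cost((x,y,t)),x,y,t) for x in np.arange(.468,.496,.002) for y in np.arange(-.448,-.420,.002) for t in np.radians([-18,-16,-14])))
print(np.round(best,4),{n:((ren(n,best[1:])&m).sum()/(ren(n,best[1:])|m).sum()).round(2) for n,m in M.items()})
for n,m in M.items():
    Mn=M; M={n:m}; b=min(((cost((x,y,-.272)),x,y) for x in np.arange(.464,.5,.002) for y in np.arange(-.45,-.418,.002))); print(n,np.round(b,3)); M=Mn
E
python3 tabfit.py
```

```text
top 0.6 [365.9, 211.7] 301
scene 0.53 [147.8, 149.0] 255
[-1.6571  0.48   -0.436  -0.2793] {'top': np.float64(0.9), 'scene': np.float64(0.76)}
top [-0.901  0.48  -0.436]
scene [-0.803  0.484 -0.432]
```

play_rows([
  [0,0,0.027],
  [-0.001,-0.035,0],
  [-0.001,-0.045,0],
  [-0.001,-0.045,0],
  [-0.001,-0.045,0],
  [-0.001,-0.045,0],
  [-0.001,-0.045,0],
  [-0.001,-0.045,0],
], turn=[-9,-9,-10,-10,-10,-10,-10,-10], hand=0.055)

```text
time: 49.22
tool_pos: [0.4809, -0.3922, 0.1205]
tool_rot: [0.0, 0.62, 0.784, 0.0]
contact_force: [-0.2, -0.9, 1.1]
gripper_width: 0.646
grasp_force: 0.0
```

play_rows([
  [0,-0.0445,0],
  [0,0,0],
  [0,0,0],
  [0,0,-0.02],
  [0,0,0],
  [0,0,0],
], turn=[-10,-10,-9.3,0,0,0])

```text
time: 49.98
tool_pos: [0.4808, -0.4346, 0.0997]
tool_rot: [-0.001, 0.796, 0.605, -0.0]
contact_force: [0.3, 0.1, 0.6]
gripper_width: 0.648
grasp_force: 0.0
```

```bash
python3 - <<'E'
from h import *
s=state(); print(s['tool_pos'],s['tool_rot'],s['joint_pos'],s['time'])
E
```

```text
[ 0.48084381 -0.43461539  0.09967009] [-6.58164019e-04  7.96271432e-01  6.04939147e-01 -5.43490570e-05] [-8.49667213e-01  1.79604253e-01  1.63758933e+00 -1.49084808e-05
  1.32571980e+00 -5.78246476e-01] 49.975
```

play_rows([
  [0,0,-0.03],
  [0,0,-0.015],
  [0,0,-0.008],
  [0,0,0],
  [0,0,0],
], turn=[0,0,0,0,0])

```text
time: 50.6
tool_pos: [0.4816, -0.4357, 0.0486]
tool_rot: [0.001, 0.797, 0.604, 0.0]
contact_force: [0.1, 0.8, 0.5]
gripper_width: 0.642
grasp_force: 0.0
```

play_rows([
  [0,0,0],
  [0,0,0],
  [0,0,0],
  [0,0,0],
  [0,0,0],
], turn=[0,0,0,0,0], hand=0.0)

```text
time: 51.22
tool_pos: [0.48, -0.4351, 0.0483]
tool_rot: [-0.001, 0.797, 0.604, -0.001]
contact_force: [-4.9, 1.4, 4.6]
gripper_width: 0.147
grasp_force: 59.9
```

The fingers are on the fin (12.6 mm). I'm sliding it along the box's +y.

play_rows([
  [0.0028,0.0101,0],
  [0.0028,0.0101,0],
  [0.0028,0.0101,0],
  [0.0028,0.0101,0],
  [0.0028,0.0101,0],
  [0.0028,0.0101,0],
  [0,0,0],
  [0,0,0],
], turn=[0,0,0,0,0,0,0,0])

```text
time: 52.22
tool_pos: [0.4975, -0.3779, 0.0484]
tool_rot: [0.003, 0.797, 0.604, -0.002]
contact_force: [-6.2, -9.9, 1.1]
gripper_width: 0.146
grasp_force: 59.5
```

```bash
sed "s/np.arange(.468,.496,.002)/np.arange(.484,.51,.002)/;s/np.arange(-.448,-.420,.002)/np.arange(-.40,-.36,.002)/;/^for n,m/,\$d;s/<25/<45/" tabfit.py > tf2.py; echo "for n,m in M.items(): print(n)" >>tf2.py; python3 tf2.py; python3 -c "
from h import *
s=state();print(s['tool_pos'],s['contact_force'])"
```

```text
scene 0.46 [160.7, 159.6] 242
[-0.7087  0.502  -0.374  -0.3142] {'scene': np.float64(0.71)}
scene
[ 0.49753457 -0.3779537   0.04837852] [-5.2371437  -9.9737927   1.19563889]
```

The tab moved 59.8 mm and sits at its stop (10 N). I'm releasing it, going back above the button with closed fingers, and pressing.

play_rows([
  [0,0,0],
  [0,0,0],
  [0,0,0],
  [0,0,0.02],
  [0,0,0.03],
  [0,0,0],
], turn=[0,0,0,0,0,0], hand=0.05)

```text
time: 53.18
tool_pos: [0.5002, -0.3764, 0.1024]
tool_rot: [0.004, 0.797, 0.604, 0.001]
contact_force: [1.0, -0.6, 0.3]
gripper_width: 0.585
grasp_force: 0.0
```

play_rows([
  [-0.0055,-0.02,0],
  [-0.0055,-0.02,0],
  [-0.0055,-0.0195,0],
  [0,0,0],
  [0,0,-0.03],
  [0,0,-0.025],
  [0,0,-0.01],
  [0,0,0],
], turn=[0,0,0,0,0,0,0,0], hand=0.0)

```text
time: 54.18
tool_pos: [0.4811, -0.4334, 0.0317]
tool_rot: [-0.001, 0.797, 0.604, 0.0]
contact_force: [-0.0, -0.2, 0.2]
gripper_width: -0.004
grasp_force: 0.0
```

play_rows([
  [0,0,-0.003],
  [0,0,-0.003],
  [0,0,0],
], turn=[0,0,0])

```text
time: 54.55
tool_pos: [0.4818, -0.4344, 0.0273]
tool_rot: [0.001, 0.797, 0.604, 0.0]
contact_force: [0.2, -0.2, 1.8]
gripper_width: -0.002
grasp_force: 0.7
```

play_rows([
  [0,0,-0.003],
  [0,0,-0.003],
  [0,0,-0.003],
  [0,0,0],
  [0,0,0],
], turn=[0,0,0,0,0])

```text
time: 55.18
tool_pos: [0.482, -0.4346, 0.021]
tool_rot: [0.0, 0.797, 0.604, -0.0]
contact_force: [-4.5, 5.5, 16.7]
gripper_width: -0.001
grasp_force: 8.4
```

The button is bottomed: 6.5 mm of travel and 16.7 N at the end. I'm letting it up and fetching the tab back.

play_rows([
  [0,0,0.02],
  [0,0,0.03],
  [0,0,0.03],
  [0.0055,0.0185,0],
  [0.0055,0.019,0],
  [0.0055,0.0185,0],
  [0,0,0],
  [0,0,0],
], turn=[0,0,0,0,0,0,0,0])

```text
time: 56.18
tool_pos: [0.4978, -0.3777, 0.0969]
tool_rot: [-0.0, 0.797, 0.605, -0.0]
contact_force: [-0.6, -0.5, 0.1]
gripper_width: 0.002
grasp_force: 0.0
```

play_rows([
  [0,0,0],
  [0,0,0],
  [0,0,0],
  [0,0,-0.02],
  [0,0,-0.02],
  [0,0,-0.01],
  [0,0,0],
  [0,0,0],
], turn=[0,0,0,0,0,0,0,0], hand=0.055)

```text
time: 57.18
tool_pos: [0.4983, -0.3783, 0.0479]
tool_rot: [0.0, 0.797, 0.604, 0.0]
contact_force: [-0.4, -0.4, 0.6]
gripper_width: 0.646
grasp_force: 0.0
```

play_rows([
  [0,0,0],
  [0,0,0],
  [0,0,0],
  [0,0,0],
  [0,0,0],
], turn=[0,0,0,0,0], hand=0.0)

```text
time: 57.8
tool_pos: [0.4974, -0.3781, 0.0484]
tool_rot: [-0.0, 0.797, 0.604, -0.0]
contact_force: [-4.3, 2.4, 5.2]
gripper_width: 0.142
grasp_force: 60.0
```

play_rows([
  [-0.0028,-0.0101,0],
  [-0.0028,-0.0101,0],
  [-0.0028,-0.0101,0],
  [-0.0028,-0.0101,0],
  [-0.0028,-0.0101,0],
  [-0.0028,-0.0101,0],
  [-0.001,-0.003,0],
  [0,0,0],
], turn=[0,0,0,0,0,0,0,0])

```text
time: 58.8
tool_pos: [0.4799, -0.4356, 0.0484]
tool_rot: [-0.006, 0.797, 0.604, 0.003]
contact_force: [-5.1, 20.1, 16.2]
gripper_width: 0.147
grasp_force: 61.3
```

play_rows([
  [0,0,0],
  [0,0,0],
], turn=[0,0])

```text
time: 59.05
tool_pos: [0.4798, -0.4356, 0.0484]
tool_rot: [-0.006, 0.797, 0.604, 0.003]
contact_force: [-5.4, 19.6, 15.2]
gripper_width: 0.149
grasp_force: 61.3
```

The tab is back at its closed stop (20 N, 60 mm travelled). I'm easing off, releasing and backing away.

play_rows([
  [0.001,0.005,0],
  [0,0,0],
], turn=[0,0])

```text
time: 59.3
tool_pos: [0.4799, -0.4355, 0.0484]
tool_rot: [-0.002, 0.797, 0.604, -0.001]
contact_force: [-7.8, 5.9, 8.4]
gripper_width: 0.152
grasp_force: 60.3
```

play_rows([
  [0,0,0],
  [0,0,0],
  [0,0,0],
  [0,0,0.03],
  [0,0,0.05],
  [0,0,0.04],
  [0,0,0],
], turn=[0,0,0,0,0,0,0], hand=0.05)

```text
time: 60.18
tool_pos: [0.4832, -0.4389, 0.1731]
tool_rot: [0.005, 0.797, 0.604, 0.0]
contact_force: [0.6, -0.1, -0.1]
gripper_width: 0.584
grasp_force: 0.0
```

play_rows([
  [-0.03,0.055,0],
  [-0.02,0.055,0],
  [0,0.055,0],
  [0,0.055,0],
  [0,0.055,0],
  [0,0,0],
  [0,0,0],
  [0,0,0],
], turn=[0,0,0,0,0,0,0,0])

```text
time: 61.18
tool_pos: [0.431, -0.1627, 0.1671]
tool_rot: [-0.0, 0.797, 0.604, -0.0]
contact_force: [-0.1, -0.1, -1.1]
gripper_width: 0.588
grasp_force: 0.0
```

```bash
python3 tabfit.py; python3 - <<'E'
from h import *
s=state();print(s['tool_pos'],s['time'],s['contact_force'])
g=grab_frame('scene'); 
for t in('peg1','nut1','scoop','mat','dish'):
  for d in trace('scene',t):
    if d['p']>.4: print(t,round(d['p'],2),np.round(d['location']),ray('scene',d['location'],.013).round(3))
E
```

```text
top 0.66 [368.3, 214.3] 288
scene 0.51 [150.0, 149.6] 256
[-1.6333  0.48   -0.436  -0.2793] {'top': np.float64(0.86), 'scene': np.float64(0.77)}
top [-0.862  0.48  -0.438]
scene [-0.818  0.484 -0.432]
[ 0.43107626 -0.16251283  0.16736696] 61.375 [0.34117776 0.18623714 0.62294545]
peg1 0.85 [190. 206.] [ 0.606 -0.207  0.013]
peg1 0.57 [210. 216.] [ 0.614 -0.134  0.013]
nut1 0.66 [301. 249.] [0.611 0.165 0.013]
nut1 0.64 [287. 259.] [0.664 0.143 0.013]
nut1 0.58 [293. 242.] [0.598 0.134 0.013]
scoop 0.93 [393. 238.] [0.45  0.391 0.013]
mat 0.65 [394. 260.] [0.533 0.414 0.013]
dish 0.73 [305. 240.] [0.574 0.162 0.013]
```

```bash
python3 - <<'E'
from h import *
ys=[]
for n in('scene','top','scene'):
    grab_frame(n)
    for d in trace(n,'peg1'):
        p=ray(n,d['location'],.018)
        if d['p']>.3: ys.append(p[:2].round(3).tolist())
print(ys)
ok=all(any(abs(y-a)<.015 and abs(x-.613)<.02 for x,y in ys) for a in(-.06,-.133,-.206))
print(ok, job_done() if ok else '')
E
```

```text
[[0.604, -0.207], [0.61, -0.06], [0.615, -0.125], [0.615, -0.136], [0.6, -0.055], [0.604, -0.202], [0.618, -0.131], [0.605, -0.204], [0.603, -0.065]]
the job is handed in; nothing more can be done
True None
```

The job is handed in at about 61 s of 200: three pegs are flat in the tray, the nuts (four showing) are in the dish, the scoop is upright on its mat, and the button was pressed with the tab slid back over it; no verdict came back.

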